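# Load a sample carrier behind the dock lip and hold it pressed home

## Task

First seat the loose sample insert fully down in the rectangular recess of the sample carrier, so that it sits flush. Then lay the carrier flat on the docking plate, push its tongue in behind the plate's raised lip, against the spring you will feel there, until the carrier's shoulder is fully home against the lip, and finish while still holding the carrier pressed home: it springs back out if you let go. Leave the jar, the dish and the slide box where they are.

Things in the scene. Friction and masses are not known exactly. Their poses are not given: they have to be found in the camera images.
- insert: Loose black insert, 40 g: plate 52 (x) by 36 (y) by 10 mm thick with a square finger stub 18 x 18 mm, 20 mm tall, in the middle of its top (stub top 30 mm above the underside). The lowest 3 mm of the plate are 1 mm smaller all round. Origin: centre of the underside, z up; starts flat on the bench. Fits the recess either way round (half turn).
- carrier: Loose grey carrier, 150 to 260 g: block 96 (x) by 60 (y) by 22 mm high, a recess in its top and a flat tongue 35 mm long, 44 wide, 8 thick on the middle of its +x end, level with the underside (nose 83 mm from the origin, front corners rounded 6 mm). Origin: centre of the block's underside, z up; starts flat on the bench. Its plain 60 mm wide sides can be gripped.
- carrier_recess (a point): Middle of the floor of the carrier's recess, 12 mm straight above the carrier's origin. The recess is 55 (x) by 39 (y) by 10 mm deep with a slightly bevelled rim, 1.5 mm looser than the insert on each side. A seated insert has its underside here, its plate flush with the block's top and the stub 20 mm proud.
- carrier_shoulder (a point): Point on the carrier at the foot of the block's +x end face (the shoulder, from which the tongue stands out), middle of the width, at the underside: 48 mm along the carrier's x from its origin.
- dock: Fixed docking plate, dark, 230 (x) by 140 (y) by 10 mm, from x = -130 to +100 mm of its origin (on the bench, z up). Over its +x part an aluminium lip: front face at x = +20 mm, 70 mm deep, 110 wide, underside 21 and top 31 mm above the bench. Under it a throat 48 mm wide, 11 high, opens to -x, mouth corners rounded 8 mm. Carrier goes in along dock +x.
- dock_mouth (a point): Middle of the lip's front edge, on the top surface of the docking plate (20 mm along the dock's x, 10 mm above the bench); axes as the dock. The carrier's shoulder point comes here when home: the carrier's origin is then at dock x = -28 mm, y = 0, z = 10 mm, its x along the dock's x.
- pad (a joint): Sprung pad hidden in the throat, slide in m: 0 at rest (face 25 mm inside the mouth, so the tongue meets it 10 mm before home), grows as it is pushed along dock +x; about 0.010 when home. Pushes back with 4 N at first touch and 9 N at home, where the shoulder meets the rigid lip. It pushes the carrier out again when released.
- jar: Bystander: amber jar with white lid, 60 mm across, about 85 mm high, to the far left. Origin at the underside. Leave alone.
- dish: Bystander: flat white dish, 90 mm across, 18 mm high, beyond the middle of the work. Origin at the underside. Leave alone.
- slidebox: Bystander: closed slide box 100 x 70 x 32 mm, to the right. Origin at the underside. Leave alone.
Things that resemble listed ones, but are neither listed nor needed, are in the scene too. What is shaped like the insert but purple is not meant.

How it is judged:
By the outcome, as a careful person would: the job done as asked, in the order asked, and still so for the second after the job is handed in, while the arm keeps its last pose, push and grip.
It also fails if it takes over 51 s, if anything falls off the work surface, if the arm or the gripper's body presses on something with over 40 N, if the wrist force passes 120 N, or if a joint passes its speed limit or range.

## Robot

A 6-joint arm with a two-finger parallel gripper is mounted at the origin on the work surface. World frame = base frame: x ahead of the robot, y to its left, z up, the work surface at z = 0. Lengths are in m, angles in rad, forces in N, time in s.
With the tool pointing down it reaches from about 0.25 to 0.725 m from the base axis. Payload 4 kg.
Tool frame: the origin (TCP) lies between the finger pads; the fingertips stand 14 mm ahead of it and the grasp point (between the pads) lies 5 mm behind it (ctrl.tips_ahead is the distance from the TCP to the fingertips, in m); z points along the fingers, y is the direction in which the jaws open and shut (so a half turn about z gives the same grasp; the last joint's range is limited). The gripper opens to 85 mm and grips with 20 to 120 N. Pads are 22 mm wide; open, the fingers measure 114 mm over their backs; the gripper's body (76 mm by 85 mm) begins 54 mm behind the grasp point. The pads swing forward as they close: fully open they stand 13 mm farther back than shut.
Start: joints at [-1.164, 0.241, 0.005, 1.335, 0, 1.571], TCP at [0.198, -0.459, 0.245] pointing down, gripper open.
Joint ranges: [-2.72, 2.72], [-1.05, 1.87], [-1.09, 1.28], [-1.99, 2.15], [-1.42, 1.44], [-3.14, 3.14]. Speed limits (rad/s): [2.79, 2.79, 3.14, 3.14, 3.14, 3.14].

## Interface

Orientations are given as [roll, pitch, yaw] about the fixed x, y, z axes, in that order (R = Rz(yaw) Ry(pitch) Rx(roll)).
In Python, from rig import ctrl, optics, hand_in gives the robot as it stands.
- The arm moves only by the tool step_arm, never from a script. Its argument "rows" is a list that holds one entry, the list of rows, each a list of 6 numbers: the shift along the tool's x, y, z in mm, then the turn, a rotation vector about the tool's x, y, z in rad. In form: [[[x, y, z, rx, ry, rz], ...]]. A call has 1 to 8 rows; each row shifts and turns the commanded pose from where the row before left it, along the tool's axes as they then stand; what a row does not reach is not made up. A row lasts 1/10 s, in which the tool goes at most 50 mm and 8.59 degrees, less where a joint would pass 70% of its speed; a pose out of reach is approached as far as the arm can. A call is refused whole if a number of a shift passes 50 or a number of a turn 0.15, either way. A call with a gripper value outside its range is refused whole. "hand" is the finger opening in mm, from 0 to 85.4, set as the call begins (left out, the last holds). The fingers move at their own pace and stop on an object; "squeeze" is the grip in N (left out, the last holds). Time passes only in rows, so rows that do not move let the fingers close. It gives the time, the measured TCP pose, the force and the opening at its end, in the units of the state.
- ctrl.read_state(): the state, without advancing time (a new reading comes with each control period).
- optics.camera(name): name is "side" or "top"; returns the picture (400x640x3 uint8, red, green, blue); there is no depth.
- optics.camera_model(name): a dict with "camera_matrix" (3x3 intrinsics, pixels), "D" ([k1, k2, p1, p2, k3] as OpenCV has them; the pictures are not rectified), "world_from_camera" (4x4, takes a point from camera to world coordinates). Camera axes: x right, y down, z forward; pixel columns grow to the right and rows downward; lengths in m; the calibration is good to about 2 mm. A picture is of the moment at which its call begins. camera_model takes no time and is no camera call.
- hand_in(): hands the job in, once; it reports no verdict.
The state is a dict: "clock": time; "joints": joint angles; "qvel": joint speeds; "tau": joint torques, N m; "eef_pos": TCP position; "ee_rot": TCP orientation; "ft_force": force on the tool from outside, world axes, zero at the start; "moment": the same for the moment, N m; "finger_gap": finger opening in m.
Only numpy, scipy, OpenCV 4.12 (cv2) and the standard library are available. Lean on these libraries where they do the work, as an engineer would, in place of code of your own. Each camera call takes 0.05 s, during which the arm holds its last target.

## Working session

There is one attempt and no reset: what is moved stays moved. The work goes in short steps, Python scripts to look and compute and a tool call to move; the robot and the scene stay as the last step left them, time stands still between calls to the robot, and variables do not carry over. Pictures are saved under pics/ and viewed, and the job is handed in when it is done.

Besides the shell and the picture viewer there is one more tool, called after "Emit:" by a JSON object that holds its "fn" and its "kwargs". step_arm: Moves the arm, as the interface text tells. Its arguments: {"type":"object","properties":{"rows":{"type":"array","items":{"type":"array","items":{"type":"array","items":{"type":"number"}}}},"hand":{"type":"number"},"squeeze":{"type":"number"}},"required":["rows"]}

```bash
ls; mkdir -p pics
python3 - <<'E'
from rig import ctrl, optics
import cv2
for n in("side","top"):
    im=optics.camera(n); cv2.imwrite(f"pics/{n}0.png",im[:,:,::-1]); m=optics.camera_model(n); print(n,m)
print(ctrl.read_state())
E
```

```text
pics
side {'camera_matrix': array([[454.44632481,   0.        , 323.34302757],
       [  0.        , 454.44632481, 195.64622007],
       [  0.        ,   0.        ,   1.        ]]), 'D': array([-0.10652613,  0.        ,  0.        ,  0.        ,  0.        ]), 'world_from_camera': array([[-0.78419418, -0.3368917 ,  0.52109832, -0.03805853],
       [-0.62036259,  0.40700968, -0.67044267,  0.77258362],
       [ 0.01377451, -0.84902715, -0.52816963,  0.6606415 ],
       [ 0.        ,  0.        ,  0.        ,  1.        ]])}
top {'camera_matrix': array([[386.97026626,   0.        , 316.34413834],
       [  0.        , 386.97026626, 196.03894254],
       [  0.        ,   0.        ,   1.        ]]), 'D': array([0.00123534, 0.        , 0.        , 0.        , 0.        ]), 'world_from_camera': array([[ 0.02723303, -0.99556869,  0.09000752,  0.46760123],
       [-0.99961528, -0.02664827,  0.00769226,  0.00656196],
       [-0.00525963, -0.09018238, -0.99591138,  1.0187401 ],
       [ 0.        ,  0.        ,  0.        ,  1.        ]])}
{'clock': 0.1, 'joints': array([-1.16399754e+00,  2.41300696e-01,  3.85233117e-03,  1.33522732e+00,
       -2.71783579e-05,  1.57078998e+00]), 'qvel': array([-2.05520760e-03, -5.62301828e-04,  3.59287835e-03, -1.19177698e-03,
       -9.08547639e-05, -4.59018736e-04]), 'tau': array([-3.25141882e-04, -3.73137546e+01,  2.53010327e+01,  1.08775040e-02,
       -1.20828490e-04, -3.85326011e-07]), 'eef_pos': array([ 0.19760952, -0.458691  ,  0.2445179 ]), 'ee_rot': array([-3.13971329e+00,  2.71663741e-05,  4.06805187e-01]), 'ft_force': array([ 0.46596252,  0.12938512, -0.3186391 ]), 'moment': array([-0.04621034,  0.01711771, -0.0529896 ]), 'finger_gap': 0.08555209459451933}
```

View pics/top0.png

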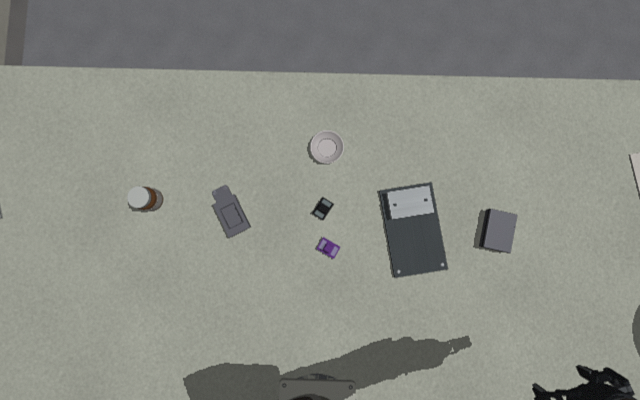

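View pics/side0.png

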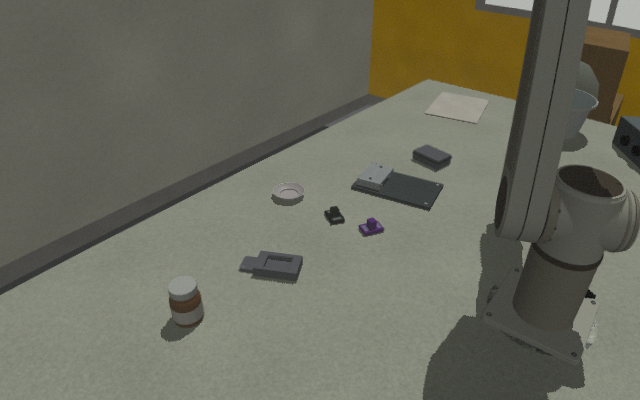

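The top view shows the carrier at about (230,212), the black insert at (322,208), the purple decoy at (328,247), and the dock at (412,230) with its lip toward the top of the image. Next I'll zoom in and measure.

```bash
cat > h.py <<'E'
import numpy as np, cv2
from rig import ctrl, optics
def ray(n,px):
    m=optics.camera_model(n); p=cv2.undistortPoints(np.array(px,float).reshape(-1,1,2),m["camera_matrix"],m["D"]).reshape(-1,2)
    T=m["world_from_camera"]; d=np.c_[p,np.ones(len(p))]@T[:3,:3].T
    return T[:3,3],d
def plane(n,px,z):
    o,d=ray(n,px); return o+d*((z-o[2])/d[:,2])[:,None]
def proj(n,P):
    m=optics.camera_model(n); T=np.linalg.inv(m["world_from_camera"])
    r,_=cv2.Rodrigues(T[:3,:3]); return cv2.projectPoints(np.array(P,float).reshape(-1,3),r,T[:3,3],m["camera_matrix"],m["D"])[0].reshape(-1,2)
def crop(im,x0,y0,x1,y1,s,name):
    cv2.imwrite(name,cv2.resize(im[y0:y1,x0:x1,::-1],None,fx=s,fy=s,interpolation=cv2.INTER_NEAREST))
E
python3 - <<'E'
from h import *
im=cv2.imread("pics/top0.png")[:,:,::-1]
a=cv2.resize(im[178:246,205:255],None,fx=8,fy=8,interpolation=0)
b=cv2.resize(im[195:263,305:345],None,fx=8,fy=8,interpolation=0)
cv2.imwrite("pics/c1.png",np.hstack([a,b])[:,:,::-1])
crop(im,370,175,455,285,5,"pics/c2.png")
s=cv2.imread("pics/side0.png")[:,:,::-1]
crop(s,235,200,390,285,5,"pics/c3.png")
E
```

```text
(no output)
```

View pics/c1.png

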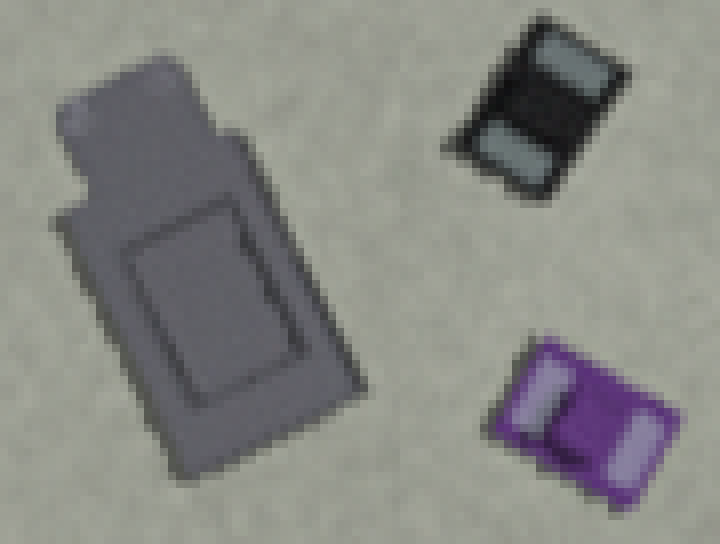

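View pics/c2.png

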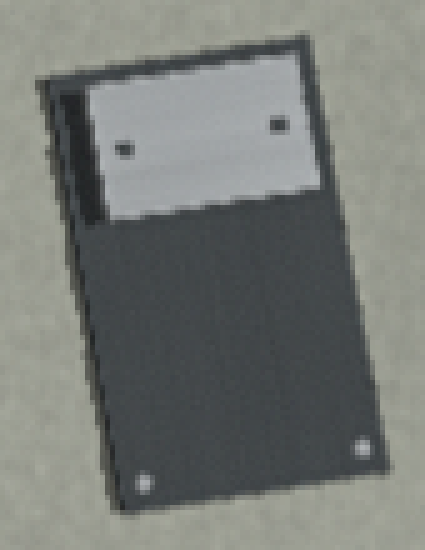

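View pics/c3.png

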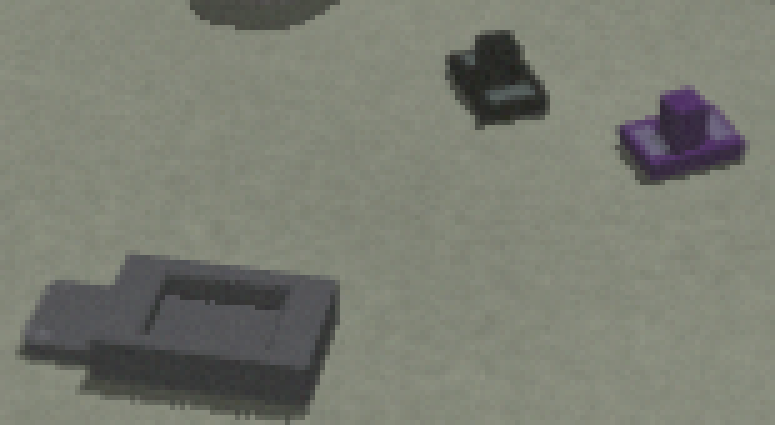

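```bash
cat >> h.py <<'E'
from scipy.ndimage import map_coordinates
def edge(g,p,q,w=2.5,sgn=0,trim=0.15):
    "fit line to strongest gradient near segment p-q; returns point,dir. sgn=+1: brighter to the right of p->q (image normal (-dy,dx))"
    p,q=np.array(p,float),np.array(q,float); d=(q-p); L=np.hypot(*d); d/=L; n=np.array([-d[1],d[0]])
    t=np.arange(-w-.5,w+.51,.1); pts=[]
    for s in np.arange(trim*L,(1-trim)*L,.5):
        c=p+d*s; xy=c+np.outer(t,n)
        v=map_coordinates(g,[xy[:,1],xy[:,0]],order=1)
        v=np.convolve(v,np.ones(9)/9,'valid'); gr=np.diff(v); tt=(t[4:-4][1:]+t[4:-4][:-1])/2
        if sgn: gr=gr*sgn
        else: gr=abs(gr)
        k=np.clip(gr,0,None); i=k.argmax(); m=abs(tt-tt[i])<.8; pts.append(c+n*(k[m]*tt[m]).sum()/k[m].sum())
    l=cv2.fitLine(np.array(pts,np.float32),cv2.DIST_HUBER,0,.01,.01).ravel()
    r=abs((np.array(pts)-l[2:])@np.array([-l[1],l[0]]))
    return l[2:].astype(float),l[:2].astype(float),r.mean()
def isec(a,b):
    s=np.linalg.solve(np.c_[a[1],-b[1]],b[0]-a[0]); return a[0]+a[1]*s[0]
E
python3 - <<'E'
from h import *
im=cv2.imread("pics/top0.png"); g=cv2.cvtColor(im,cv2.COLOR_BGR2GRAY).astype(float)
f=lambda X,Y:(205+X/8-.5+.0,178+Y/8-.5)
# carrier outer: back edge, left edge, front-left, right top ridge
def w(e,z):
    P=plane("top",[e[0],e[0]+10*e[1]],z); a=np.degrees(np.arctan2(*(P[1]-P[0])[[1,0]])); return P[0][:2].round(4),round(a%180,2),round(e[2],2)
E={}
E['left']=edge(g,f(60,215),f(185,475)); E['back']=edge(g,f(190,478),f(365,390))
E['right']=edge(g,f(240,135),f(365,385)); E['rl']=edge(g,f(128,250),f(200,402)); E['rr']=edge(g,f(238,200),f(305,350))
E['rt']=edge(g,f(128,247),f(235,198)); E['rb']=edge(g,f(200,405),f(305,352))
E['nose']=edge(g,f(70,100),f(170,58))
for k in E: print(k,w(E[k],0 if k=='right' else .008 if k=='nose' else .022), 'z0',w(E[k],0)[0])
rc=[isec(E[a],E[b]) for a,b in(('rl','rt'),('rt','rr'),('rr','rb'),('rb','rl'))]
P=plane("top",rc,.022); print('recess',P.round(4),P.mean(0).round(4),np.linalg.norm(P-np.roll(P,-1,0),axis=1).round(4))
# insert labels
hsv=cv2.cvtColor(im,cv2.COLOR_BGR2HSV)
roi=im[195:225,305:340].astype(int).sum(2)//3; print(roi[2:26,5:26])
E
```

```text
left (array([0.4863, 0.2641]), np.float64(28.37), np.float64(0.18)) z0 [0.4867 0.2697]
back (array([0.4583, 0.2081]), np.float64(118.74), np.float64(0.15)) z0 [0.4581 0.2125]
right (array([0.5185, 0.208 ]), np.float64(28.04), np.float64(0.13)) z0 [0.5185 0.208 ]
rl (array([0.4976, 0.2497]), np.float64(29.1), np.float64(0.49)) z0 [0.4982 0.2551]
rr (array([0.5117, 0.2176]), np.float64(33.5), np.float64(0.87)) z0 [0.5127 0.2223]
rt (array([0.5272, 0.2463]), np.float64(118.47), np.float64(0.88)) z0 [0.5285 0.2516]
rb (array([0.4759, 0.2201]), np.float64(113.55), np.float64(0.81)) z0 [0.476  0.2248]
nose (array([0.5759, 0.2708]), np.float64(118.18), np.float64(0.12)) z0 [0.5767 0.2729]
recess [[0.5189 0.2616 0.022 ]
 [0.5346 0.2328 0.022 ]
 [0.4847 0.1998 0.022 ]
 [0.4697 0.2342 0.022 ]] [0.502  0.2321 0.022 ] [0.0328 0.0598 0.0376 0.0563]
[[154 154 153 152 153 153 155 154 154 156 152 122  77  87 127 147 157 159
  153 149 151]
 [154 153 152 155 156 154 151 152 159 155 125  63  28  44  70 102 132 158
  158 151 150]
 [155 155 153 153 154 152 150 153 155 147  80  31  39  75  83  65  78 124

[... 1184 characters left out ...]
7  35  55 101 115 113 112 111 106  92  68  39  25  24  33  74
  138 160 156]
 [123 120  80  65  43  64  92 104 114 111 113 111 101  85  43  28  54 114
  161 161 156]
 [152 154 131 120  71  47  51  74  99 110 112 113 115  98  46  42  96 147
  159 158 155]
 [151 158 160 154 121  76  65  59  61  90 105 113 110  74  30  73 142 163
  160 156 159]
 [152 155 158 157 151 128 128 117  60  52  77  98  92  41  49 112 162 163
  160 159 159]
 [151 151 154 153 154 155 161 150  87  63  51  53  47  32  81 145 159 157
  157 159 161]
 [153 154 150 150 148 151 155 151 126 116  77  64  47  65 128 156 155 154
  156 160 160]
 [155 154 154 152 151 153 155 154 155 150 128 127 118 128 158 157 154 156
  158 161 160]]
```

Run:
```python
from h import *
im=cv2.imread("pics/top0.png"); g=cv2.cvtColor(im,cv2.COLOR_BGR2GRAY).astype(float)
s=cv2.imread("pics/side0.png"); gs=cv2.cvtColor(s,cv2.COLOR_BGR2GRAY).astype(float)
th=np.radians(28.3);u=np.array([np.cos(th),np.sin(th)]);n=np.array([-u[1],u[0]])
c0=u*.5523+n*-.031
for name,G in(("top",g),("side",gs)):
  for lab,z,xs in(("z22 fore/aft rim",.022,[-.044,-.040,-.036,.032,.036,.040,.044]),("z22 mid",.022,np.arange(-.015,.016,.003))):
    print(name,lab)
    row=[]
    for y in np.arange(-.044,.045,.001):
        P=[np.r_[c0+u*x+n*y,z] for x in xs]; p=proj(name,P)
        row.append(map_coordinates(G,[p[:,1],p[:,0]],order=1).mean())
    print(' '.join(f"{int(round(y*1000))}:{v:.0f}" for y,v in zip(np.arange(-.044,.045,.001),row)))
  print(name,'along')
  row=[]; xs=np.arange(-.06,.1,.001)
  for x in xs:
    P=[np.r_[c0+u*x+n*y,.022] for y in (-.004,0,.004,-.008,.008)]; p=proj(name,P); row.append(map_coordinates(G,[p[:,1],p[:,0]],order=1).mean())
  print(' '.join(f"{int(round(y*1000))}:{v:.0f}" for y,v in zip(xs,row)))
```

```text
top z22 fore/aft rim
-44:156 -43:156 -42:157 -41:158 -40:159 -39:159 -38:156 -37:148 -36:133 -35:113 -34:94 -33:82 -32:79 -31:83 -30:89 -29:93 -28:96 -27:97 -26:97 -25:97 -24:97 -23:97 -22:97 -21:97 -20:97 -19:97 -18:96 -17:96 -16:96 -15:96 -14:96 -13:96 -12:96 -11:96 -10:96 -9:96 -8:96 -7:97 -6:96 -5:96 -4:97 -3:97 -2:97 -1:96 0:96 1:96 2:97 3:97 4:96 5:96 6:96 7:96 8:96 9:96 10:96 11:96 12:96 13:96 14:96 15:96 16:96 17:96 18:96 19:96 20:96 21:96 22:96 23:96 24:96 25:96 26:95 27:93 28:90 29:87 30:87 31:90 32:102 33:119 34:135 35:146 36:152 37:155 38:155 39:155 40:155 41:154 42:154 43:154 44:154
top z22 mid
-44:157 -43:156 -42:156 -41:157 -40:157 -39:158 -38:159 -37:154 -36:142 -35:122 -34:100 -33:84 -32:77 -31:81 -30:88 -29:94 -28:97 -27:98 -26:98 -25:95 -24:88 -23:79 -22:70 -21:66 -20:69 -19:77 -18:86 -17:93 -16:96 -15:97 -14:97 -13:97 -12:97 -11:97 -10:97 -9:97 -8:96 -7:97 -6:97 -5:97 -4:97 -3:97 -2:97 -1:97 0:97 1:97 2:97 3:97 4:97 5:97 6:97 7:97 8:97 9:97 10:97 11:98 12:98 13:96 14:92 15:84 16:77 17:75 18:77 19:83 20:88 21:93 22:95 23:96 24:96 25:96 26:96 27:93 28:90 29:87 30:86
[... 2673 characters left out ...]
79 -13:79 -12:78 -11:77 -10:77 -9:77 -8:77 -7:76 -6:76 -5:75 -4:74 -3:73 -2:73 -1:74 0:74 1:74 2:75 3:77 4:77 5:75 6:74 7:76 8:77 9:77 10:76 11:76 12:75 13:75 14:74 15:73 16:73 17:73 18:75 19:77 20:79 21:79 22:78 23:76 24:71 25:64 26:58 27:60 28:67 29:76 30:81 31:83 32:84 33:85 34:85 35:85 36:85 37:86 38:85 39:85 40:85 41:85 42:85 43:85 44:84 45:83 46:84 47:85 48:87 49:90 50:93 51:96 52:96 53:96 54:96 55:96 56:97 57:97 58:98 59:98 60:97 61:96 62:97 63:98 64:98 65:97 66:97 67:97 68:98 69:98 70:97 71:96 72:97 73:98 74:100 75:104 76:111 77:117 78:124 79:130 80:133 81:133 82:132 83:132 84:132 85:133 86:134 87:135 88:135 89:134 90:133 91:133 92:132 93:132 94:132 95:132 96:132 97:133 98:133 99:133
```

Run:
```python
from h import *
print(ctrl.tips_ahead)
im=cv2.imread("pics/top0.png"); s=cv2.imread("pics/side0.png")
# insert labels in top: weighted centroid of brightness 60..130 inside dark region
def comps(I,x0,y0,x1,y1,lo,hi):
    r=I[y0:y1,x0:x1].astype(float).mean(2); r=cv2.resize(r,None,fx=8,fy=8,interpolation=cv2.INTER_CUBIC)
    m=((r>lo)&(r<hi)).astype(np.uint8); m=cv2.morphologyEx(m,cv2.MORPH_OPEN,np.ones((13,13)))
    n,l,st,c=cv2.connectedComponentsWithStats(m)
    return [(st[i,4],(c[i]+.5)/8-.5+[x0,y0], cv2.minAreaRect(np.argwhere(l==i)[:,::-1].astype(np.float32))) for i in range(1,n) if st[i,4]>300]
L=comps(im,312,196,336,222,75,122)
for a in L: print(a)
L=[a for a in L if a[0]>800]
L.sort(key=lambda a:a[1][1])
P=plane("top",[a[1] for a in L],.010); print(P.round(4)); 
if len(P)==2: d=P[0]-P[1]; print('insert',P.mean(0).round(4),np.degrees(np.arctan2(d[1],d[0])),np.linalg.norm(d))
# black mask
r=cv2.resize(im[195:225,305:345].astype(float).mean(2),None,fx=8,fy=8,interpolation=cv2.INTER_CUBIC)
m=(r<100).astype(np.uint8)
m=cv2.morphologyEx(m,cv2.MORPH_CLOSE,np.ones((45,45)));cs,_=cv2.findContours(m,0,2);c=max(cs,key=cv2.contourArea);R=cv2.minAreaRect(c)
b=(cv2.boxPoints(R)+.5)/8-.5+[305,195];Q=plane("top",b,.005);print('black rect',Q.mean(0).round(4),np.linalg.norm(Q-np.roll(Q,-1,0),axis=1).round(4),Q.round(4))
# dock
g=cv2.cvtColor(im,cv2.COLOR_BGR2GRAY).astype(float)
f=lambda X,Y:(370+X/5-.5,175+Y/5-.5)
E={'rear':edge(g,f(125,510),f(390,468)),'right':edge(g,f(310,40),f(388,465)),'front':edge(g,f(40,80),f(308,38)),'liprear':edge(g,f(90,88),f(300,55)),'lipfront':edge(g,f(108,220),f(320,186)),'lipR':edge(g,f(300,58),f(320,185)),'lipL':edge(g,f(90,90),f(106,218))}
for k,z in(('rear',.01),('front',.01),('right',.01),('right',0),('rear',0),('liprear',.031),('lipfront',.031),('lipR',.031),('lipL',.031)):
    e=E[k]; P=plane("top",[e[0],e[0]+10*e[1]],z); print(k,z,P[0][:2].round(4),np.degrees(np.arctan2(*(P[1]-P[0])[[1,0]]))%180,e[2])
lc=plane("top",[isec(E[a],E[b]) for a,b in(('lipfront','lipL'),('lipfront','lipR'),('liprear','lipR'),('liprear','lipL'))],.031);print(lc.round(4),np.linalg.norm(lc-np.roll(lc,-1,0),axis=1))
pc=plane("top",[isec(E['rear'],E['right']),isec(E['front'],E['right'])],.01);print(pc.round(4),np.linalg.norm(pc[0]-pc[1]))
```

```text
0.014
(np.int32(2494), array([326.12369687, 202.53237771]), ((117.73077392578125, 53.84615707397461), (75.56704711914062, 41.04291915893555), 33.11134338378906))
(np.int32(2366), array([318.94125106, 213.75306424]), ((58.80768585205078, 145.0384521484375), (74.607177734375, 35.22346115112305), 33.690067291259766))
[[ 0.5424 -0.0117  0.01  ]
 [ 0.5126  0.0063  0.01  ]]
insert [ 0.5275 -0.0027  0.01  ] -31.09247197388648 0.03481810066867993
black rect [ 0.53   -0.0021  0.005 ] [0.0613 0.0409 0.0612 0.0407] [[ 5.136e-01  3.080e-02  5.000e-03]
 [ 5.667e-01  2.000e-04  5.000e-03]
 [ 5.462e-01 -3.510e-02  5.000e-03]
 [ 4.933e-01 -4.400e-03  5.000e-03]]
rear 0.01 [ 0.3671 -0.2599] 100.69187187363154 0.20354728933798424
front 0.01 [ 0.5858 -0.2088] 97.75650524747795 1.0789999749817578
right 0.01 [ 0.4969 -0.3062] 10.889944155784235 0.4079164730771459
right 0 [ 0.4972 -0.3093] 10.889944155784292 0.4079164730771459
rear 0 [ 0.3661 -0.2626] 100.69187187363151 0.20354728933798424
liprear 0.031 [ 0.5842 -0.2239] 101.11859594726356 0.20736406808165986
lipfront 0.031 [ 0.5134 -0.2317] 100.63001721489995 0.2097805048147397
lipR 0.031 [ 0.5592 -0.2794] 10.655199395533202 0.18512240178660128
lipL 0.031 [ 0.5463 -0.1704] 11.23750115960138 0.1923167353554354
[[ 0.5035 -0.1789  0.031 ]
 [ 0.5236 -0.2861  0.031 ]
 [ 0.5939 -0.2729  0.031 ]
 [ 0.5727 -0.1651  0.031 ]] [0.1091233  0.07150024 0.10984355 0.07056735]
[[ 0.3801 -0.3287  0.01  ]
 [ 0.5964 -0.287   0.01  ]] 0.22030571479128902
```

The insert is at about (0.5275, -0.0027) with yaw -31°. The lip-front mouth is at (0.5135, -0.2325) with yaw 10.9°, and the carrier has yaw 28.3°. I'll turn first, then travel.

```bash
cat >> h.py <<'E'
from scipy.spatial.transform import Rotation as R
def go(x,y,z,yawdeg):
    "remaining turn (rotvec tool) and shift in tool axes after that turn, mm"
    s=ctrl.read_state(); A=R.from_euler('xyz',s['ee_rot']); B=R.from_euler('xyz',[np.pi,0,np.radians(yawdeg)])
    print('turn',(A.inv()*B).as_rotvec().round(4),'shift after turn',(B.inv().apply(np.array([x,y,z])-s['eef_pos'])*1000).round(1),'shift now-axes',(A.inv().apply(np.array([x,y,z])-s['eef_pos'])*1000).round(1),'clk',s['clock'])
E
python3 -c "
from h import *
go(.5275,-.0027,.09,-31.1)"
```

```text
turn [-1.700e-03  9.000e-04  9.496e-01] shift after turn [  46.9 -560.8  154.5] shift now-axes [ 483.4 -288.   155. ] clk 0.1
```

Emit:
{"fn": "step_arm", "kwargs": {"rows": [[[0,0,0,0,0,0.136],[0,0,0,0,0,0.136],[0,0,0,0,0,0.136],[0,0,0,0,0,0.136],[0,0,0,0,0,0.136],[0,0,0,0,0,0.136],[0,0,0,0,0,0.134],[0,0,0,0,0,0]]]}}

```text
clock: 0.9
eef_pos: [0.1977, -0.4589, 0.2448]
ee_rot: [-3.141, 0.001, -0.543]
ft_force: [-0.1, 0.4, -0.4]
finger_gap: 0.0851
```

Emit:
{"fn": "step_arm", "kwargs": {"rows": [[[3,-20,0,0,0,0],[3,-37,0,0,0,0],[3,-40,0,0,0,0],[3,-40,0,0,0,0],[3,-40,0,0,0,0],[3,-40,0,0,0,0],[3,-40,0,0,0,0],[3,-40,0,0,0,0]]]}}

```text
clock: 1.7
eef_pos: [0.3706, -0.2189, 0.2452]
ee_rot: [-3.138, 0.0, -0.535]
ft_force: [-0.3, -0.8, 1.2]
finger_gap: 0.0852
```

Emit:
{"fn": "step_arm", "kwargs": {"rows": [[[3,-40,0,0,0,0],[3,-40,0,0,0,0],[3,-40,0,0,0,0],[3,-40,0,0,0,0],[3,-40,0,0,0,0],[3,-40,20,0,0,0],[3,-22,30,0,0,0],[0,0,40,0,0,0]]]}}

```text
clock: 2.5
eef_pos: [0.4478, -0.1242, 0.1709]
ee_rot: [-3.017, -0.005, -0.347]
ft_force: [0.6, -0.9, -0.6]
finger_gap: 0.0852
```

Emit:
{"fn": "step_arm", "kwargs": {"hand": 60, "rows": [[[0,0,40,0,0,0],[0,0,20,0,0,0],[0,0,0,0,0,0],[0,0,0,0,0,0]]]}}

```text
clock: 2.9
eef_pos: [0.4463, -0.1213, 0.1107]
ee_rot: [-3.014, 0.002, -0.344]
ft_force: [-0.2, -0.7, 0.8]
finger_gap: 0.0599
```

Run:
```python
from h import *
go(.5275,-.0027,.028,-31.1)
t=optics.camera("top");s=optics.camera("side")
a=cv2.resize(t[180:240,285:355],None,fx=6,fy=6,interpolation=0);b=cv2.resize(s[170:230,305:365],None,fx=6,fy=6,interpolation=0)
cv2.imwrite("pics/d1.png",np.hstack([a,b])[:,:,::-1])
print(ctrl.read_state()['finger_gap'],ctrl.tips_ahead)
```

```text
turn [-0.1265  0.0142  0.1988] shift after turn [   8.3 -143.5   82.7] shift now-axes [  36.6 -127.4   99.6] clk 2.9
0.060129347254038304 0.014
```

View pics/d1.png

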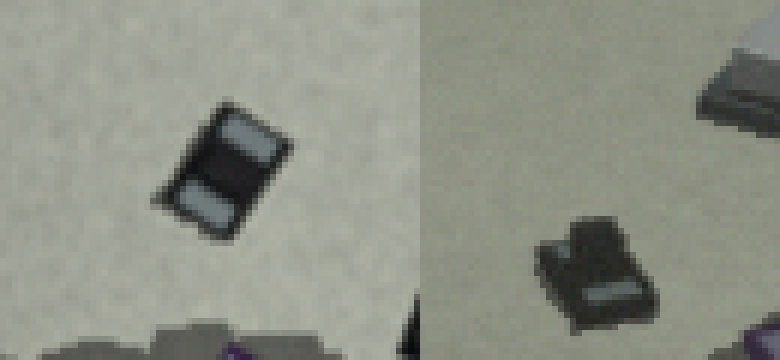

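```bash
python3 -c "
from h import *
print(ctrl.read_state()['joints'].round(3))
go(.446,-.121,.15,-31.1)"
```

```text
[-0.345  0.276 -0.326  0.968  0.127  3.141]
turn [-0.1267  0.0108  0.1988] shift after turn [ -1.5   0.  -38.1] shift now-axes [ -1.4  -5.1 -37.8] clk 3.0
```

The last joint hit its limit (yaw = q1 - q6 + π). I'll use the half-turn equivalent, yaw 148.9°.

Emit:
{"fn": "step_arm", "kwargs": {"rows": [[[0,0,-20,-0.127,0,0],[0,0,-20,0,0,-0.147],[0,0,0,0,0,-0.147],[0,0,0,0,0,-0.147],[0,0,0,0,0,-0.147],[0,0,0,0,0,-0.147],[0,0,0,0,0,-0.147],[0,0,0,0,0,-0.147]]]}}

```text
clock: 3.8
eef_pos: [0.4403, -0.1421, 0.1521]
ee_rot: [-3.136, -0.014, 0.715]
ft_force: [0.2, -0.4, -0.4]
finger_gap: 0.0598
```

Emit:
{"fn": "step_arm", "kwargs": {"rows": [[[0,0,0,0,0,-0.147],[0,0,0,0,0,-0.147],[0,0,0,0,0,-0.147],[0,0,0,0,0,-0.147],[0,0,0,0,0,-0.147],[0,0,0,0,0,-0.147],[0,0,0,0,0,-0.147],[0,0,0,0,0,-0.147]]]}}

```text
clock: 4.6
eef_pos: [0.4402, -0.1422, 0.1521]
ee_rot: [3.131, -0.011, 1.891]
ft_force: [0.1, 0.4, 1.4]
finger_gap: 0.0602
```

Emit:
{"fn": "step_arm", "kwargs": {"rows": [[[0,0,0,0,0,-0.147],[0,0,0,0,0,-0.147],[0,0,0,0,0,-0.147],[0,0,0,0,0,-0.147],[0,0,0,0,0,-0.147],[0,0,0,0,0,0]]]}}

```text
clock: 5.2
eef_pos: [0.4402, -0.1421, 0.1519]
ee_rot: [3.127, -0.001, 2.62]
ft_force: [0.2, -0.1, -0.2]
finger_gap: 0.06
```

```bash
python3 -c "
from h import *
print(ctrl.read_state()['joints'].round(3))
go(.5275,-.0027,.07,148.9)"
```

```text
[-0.322  0.231 -0.261  1.076  0.015  0.2  ]
turn [ 0.0149 -0.0012  0.021 ] shift after turn [ -2.8 164.5  81.9] shift now-axes [ -6.3 163.2  84.3] clk 5.2
```

Emit:
{"fn": "step_arm", "kwargs": {"rows": [[[0,0,0,0.015,-0.001,0.021],[-0.5,24,0,0,0,0],[-0.5,24,0,0,0,0],[-0.5,24,0,0,0,0],[-0.5,24,0,0,0,0],[-0.5,24,0,0,0,0],[-0.3,24,0,0,0,0],[0,20.5,0,0,0,0]]]}}

```text
clock: 6.0
eef_pos: [0.5277, -0.0012, 0.1512]
ee_rot: [3.141, -0.002, 2.596]
ft_force: [-0.3, 0.2, -0.0]
finger_gap: 0.0602
```

Emit:
{"fn": "step_arm", "kwargs": {"rows": [[[0,0,20,0,0,0],[0,0,30,0,0,0],[0,0,32,0,0,0],[0,0,0,0,0,0]]]}}

```text
clock: 6.4
eef_pos: [0.5231, -0.002, 0.065]
ee_rot: [-3.137, -0.01, 2.597]
ft_force: [-0.2, -0.6, -0.5]
finger_gap: 0.0599
```

Run:
```python
from h import *
go(.5275,-.0027,.028,148.9)
t=optics.camera("top");s=optics.camera("side")
a=cv2.resize(t[180:240,285:355],None,fx=6,fy=6,interpolation=0);b=cv2.resize(s[170:230,305:365],None,fx=6,fy=6,interpolation=0)
cv2.imwrite("pics/d2.png",np.hstack([a,b])[:,:,::-1])
```

```text
turn [-0.0046 -0.0098 -0.0021] shift after turn [-4.1  1.7 37. ] shift now-axes [-4.5  1.9 36.9] clk 6.4
```

View pics/d2.png

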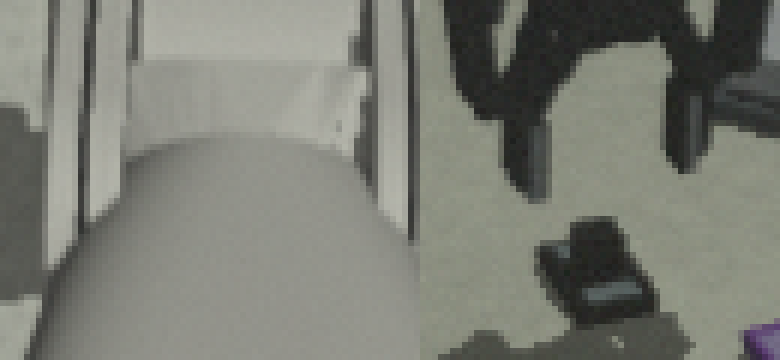

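The arm hides the top view, but the side view shows the fingers above the insert, straddling its stub. I'll correct the offset and descend.

Emit:
{"fn": "step_arm", "kwargs": {"rows": [[[-4.1,1.8,5,-0.004,-0.01,-0.002],[0,0,12,0,0,0],[0,0,10,0,0,0],[0,0,10,0,0,0],[0,0,0,0,0,0]]]}}

```text
clock: 7.0
eef_pos: [0.5291, -0.0028, 0.029]
ee_rot: [3.141, 0.003, 2.601]
ft_force: [-0.2, -0.1, -0.7]
finger_gap: 0.0602
```

Run:
```python
from h import *
go(.5275,-.0027,.028,148.9)
s=optics.camera("side")
crop(s,295,160,375,235,7,"pics/d3.png")
```

```text
turn [0.0011 0.0031 0.0023] shift after turn [ 1.4 -0.8  1. ] shift now-axes [ 1.4 -0.8  1. ] clk 7.0
```

View pics/d3.png

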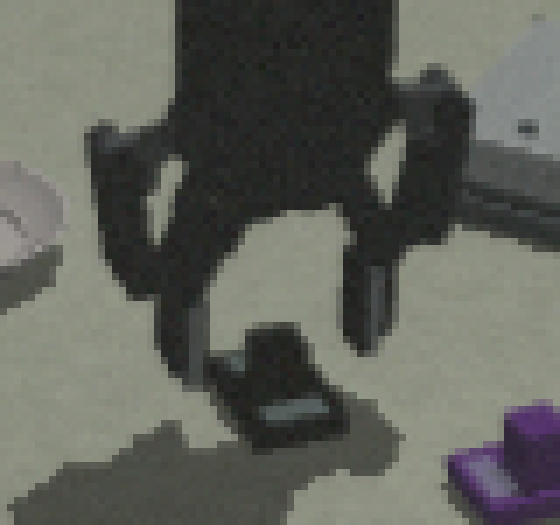

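The fingers straddle the stub, so I'll close.

Emit:
{"fn": "step_arm", "kwargs": {"rows": [[[0,0,0,0,0,0],[0,0,0,0,0,0],[0,0,0,0,0,0],[0,0,0,0,0,0],[0,0,0,0,0,0],[0,0,0,0,0,0]]], "hand": 10, "squeeze": 30}}

```text
clock: 7.65
eef_pos: [0.5312, -0.0027, 0.0314]
ee_rot: [3.138, 0.007, 2.601]
ft_force: [-0.1, -0.2, 3.0]
finger_gap: 0.0174
```

Run:
```python
from h import *
s=optics.camera("side")
crop(s,295,160,375,235,7,"pics/d4.png")
go(.4961,.234,.1,208.3)
print(ctrl.read_state()['finger_gap'])
```

```text
turn [-5.0000e-04  8.6000e-03 -1.0342e+00] shift after turn [-81.3 225.1 -68.6] shift now-axes [151.4 185.2 -69. ] clk 7.7
0.017218473763876488
```

View pics/d4.png

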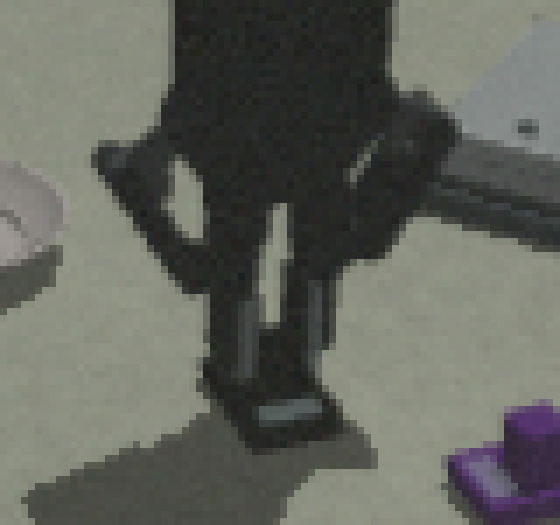

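Gripped: the gap is 17.3 mm and the insert is still flat. I'll lift, then turn by +59.3°.

Emit:
{"fn": "step_arm", "kwargs": {"rows": [[[0,0,-10,0,0,0],[0,0,-20,0,0,0],[0,0,-20,0,0,0],[0,0,-19,0,0,0],[0,0,0,0,0,-0.14],[0,0,0,0,0,-0.14],[0,0,0,0,0,-0.14],[0,0,0,0,0,-0.14]]]}}

```text
clock: 8.5
eef_pos: [0.5298, -0.0027, 0.1002]
ee_rot: [-3.141, 0.006, -3.116]
ft_force: [1.1, 0.5, -1.2]
finger_gap: 0.0172
```

Emit:
{"fn": "step_arm", "kwargs": {"rows": [[[0,0,0,0,0,-0.14],[0,0,0,0,0,-0.14],[0,0,0,0,0,-0.14],[0,0,0,0,0,-0.054],[0,0,0,0,0,0]]]}}

```text
clock: 9.0
eef_pos: [0.5298, -0.0027, 0.1]
ee_rot: [-3.138, 0.005, -2.648]
ft_force: [-0.1, -0.9, 1.2]
finger_gap: 0.0172
```

Run:
```python
from h import *
go(.5009,.2346,.1,208.3)
```

```text
turn [-0.0037  0.0051 -0.0005] shift after turn [-87.  222.7   0. ] shift now-axes [-86.9 222.7  -0.3] clk 9.0
```

Emit:
{"fn": "step_arm", "kwargs": {"rows": [[[-12,25,0,-0.004,0.005,0],[-13,33,0,0,0,0],[-13,33,0,0,0,0],[-13,33,0,0,0,0],[-13,33,0,0,0,0],[-13,33,0,0,0,0],[-13,33,0,0,0,0],[0,0,0,0,0,0]]]}}

```text
clock: 9.8
eef_pos: [0.5032, 0.2404, 0.1002]
ee_rot: [3.14, 0.002, -2.644]
ft_force: [0.6, -0.5, 0.2]
finger_gap: 0.0172
```

Emit:
{"fn": "step_arm", "kwargs": {"rows": [[[0,0,15,0,0,0],[0,0,15,0,0,0],[0,0,0,0,0,0]]]}}

```text
clock: 10.1
eef_pos: [0.5019, 0.2349, 0.0679]
ee_rot: [3.142, -0.004, -2.649]
ft_force: [0.2, -1.1, -0.4]
finger_gap: 0.0173
```

Run:
```python
from h import *
go(.5009,.2346,.07,208.3)
s=optics.camera("side");t=optics.camera("top")
cv2.imwrite("pics/e1s.png",s[:,:,::-1]);cv2.imwrite("pics/e1t.png",t[:,:,::-1])
crop(s,225,200,325,290,6,"pics/e1.png")
crop(t,190,160,290,260,5,"pics/e1b.png")
```

```text
turn [ 0.     -0.0044 -0.0015] shift after turn [ 1.1  0.2 -2.1] shift now-axes [ 1.1  0.2 -2. ] clk 10.1
```

View pics/e1.png

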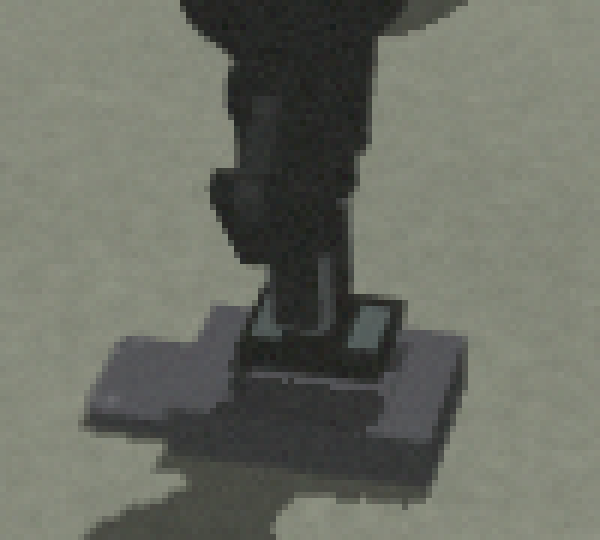

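View pics/e1b.png

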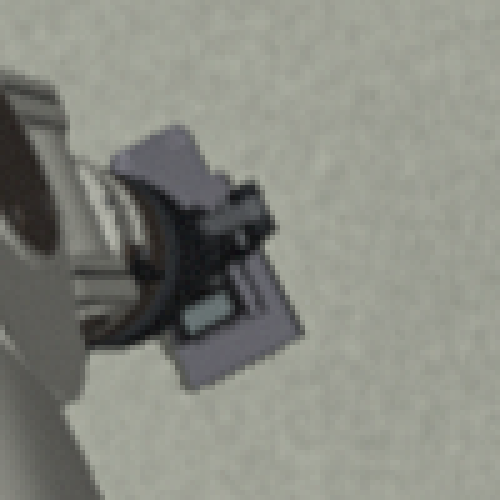

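The side view shows the insert hanging above the recess with its rear label at (370,328) in the crop. In the top view the rear label is at (207,312) in the crop. I'll measure the insert relative to the recess in each view.

Run:
```python
from h import *
t=cv2.imread("pics/e1t.png");s=cv2.imread("pics/e1s.png")
u=np.array([np.cos(np.radians(28.3)),np.sin(np.radians(28.3))]);n=np.array([-u[1],u[0]])
def lab(I,x0,y0,x1,y1,name,z):
    r=I[y0:y1,x0:x1].astype(float); r=cv2.resize(r,None,fx=8,fy=8,interpolation=cv2.INTER_CUBIC)
    m=((r[:,:,1]>r[:,:,2]+4)&(r.mean(2)>70)&(r[:,:,0]>r[:,:,2]+3)).astype(np.uint8); m=cv2.morphologyEx(m,cv2.MORPH_OPEN,np.ones((9,9)))
    k,l,st,c=cv2.connectedComponentsWithStats(m)
    for i in range(1,k):
        if st[i,4]>600:
            R_=cv2.minAreaRect(np.argwhere(l==i)[:,::-1].astype(np.float32)); b=(cv2.boxPoints(R_)+.5)/8-.5+[x0,y0]
            p=plane(name,[(c[i]+.5)/8-.5+[x0,y0]],z)[0,:2]; B=plane(name,b,z)[:,:2]
            print(name,st[i,4],p.round(4),'u',(p@u).round(4),'n',(p@n).round(4),'corners u',(B@u).round(4),'n',(B@n).round(4))
lab(s,225+40,245,225+70,262,"side",.0465)
lab(t,222,214,242,232,"top",.0465)
st=ctrl.read_state(); print('tcp u,n',st['eef_pos'][:2]@u,st['eef_pos'][:2]@n)
# top-view carrier edges now, right side profile and rear edge
for nm,I in(("top",t),("side",s)):
  G=cv2.cvtColor(I,cv2.COLOR_BGR2GRAY).astype(float)
  c0=u*.5523+n*-.031
  def prof(ax,xs,ys,z):
    row=[]
    for x in xs:
      P=[np.r_[c0+(u*x+n*y if ax=='u' else n*x+u*y),z] for y in ys]; p=proj(nm,P); row.append(map_coordinates(G,[p[:,1],p[:,0]],order=1).mean())
    print(nm,ax,z,' '.join(f"{x*1000:.0f}:{v:.0f}" for x,v in zip(xs,row)))
  prof('u',np.arange(-.036,-.002,.001),[-.004,0,.004] if nm=='top' else [0,.004,.008],.0465)
  prof('n',np.arange(-.03,.03,.001),[-.020,-.0175,-.015],.0465)
```

```text
side 2132 [0.4832 0.2278] u 0.5335 n -0.0285 corners u [0.539  0.5389 0.528  0.5283] n [-0.0174 -0.0437 -0.0396 -0.0136]
side 864 [0.5123 0.2495] u 0.5694 n -0.0232 corners u [0.5761 0.5672 0.5629 0.5717] n [-0.0315 -0.0333 -0.0179 -0.0161]
top 2935 [0.4843 0.2266] u 0.5338 n -0.0301 corners u [0.54   0.5403 0.5277 0.5275] n [-0.0175 -0.0425 -0.0428 -0.0178]
tcp u,n 0.5550709467316556 -0.03127772473748768
top u 0.0465 -36:102 -35:102 -34:100 -33:97 -32:93 -31:87 -30:78 -29:67 -28:56 -27:49 -26:52 -25:64 -24:80 -23:95 -22:105 -21:110 -20:111 -19:111 -18:112 -17:111 -16:109 -15:102 -14:92 -13:78 -12:62 -11:45 -10:31 -9:24 -8:21 -7:23 -6:24 -5:25 -4:24 -3:23
top n 0.0465 -30:102 -29:98 -28:90 -27:79 -26:71 -25:71 -24:79 -23:89 -22:98 -21:101 -20:96 -19:82 -18:64 -17:48 -16:36 -15:29 -14:33 -13:45 -12:61 -11:77 -10:92 -9:103 -8:108 -7:110 -6:109 -5:108 -4:108 -3:109 -2:109 -1:108 0:108 1:108 2:109 3:109 4:108 5:108 6:109 7:110 8:111 9:110 10:109 11:102 12:89 13:72 14:55 15:40 16:32 17:30 18:32 19:36 20:41 21:46 22:51 23:54 24:54 25:53 26:52 27:52 28:55 29:62
side u 0.0465 -36:91 -35:91 -34:90 -33:90 -32:89 -31:84 -30:69 -29:52 -28:44 -27:40 -26:44 -25:55 -24:71 -23:85 -22:91 -21:92 -20:92 -19:91 -18:92 -17:92 -16:93 -15:89 -14:77 -13:61 -12:48 -11:41 -10:37 -9:36 -8:38 -7:42 -6:48 -5:56 -4:65 -3:69
side n 0.0465 -30:132 -29:132 -28:132 -27:132 -26:132 -25:133 -24:133 -23:133 -22:133 -21:133 -20:132 -19:132 -18:126 -17:112 -16:97 -15:80 -14:66 -13:55 -12:45 -11:49 -10:62 -9:75 -8:85 -7:88 -6:90 -5:92 -4:92 -3:91 -2:90 -1:90 0:90 1:91 2:92 3:93 4:93 5:91 6:90 7:89 8:89 9:90 10:90 11:90 12:90 13:83 14:70 15:56 16:48 17:45 18:43 19:41 20:41 21:41 22:40 23:39 24:37 25:36 26:35 27:36 28:37 29:39
```

Run:
```python
from h import *
for nm in("top","side"):
  G=cv2.cvtColor(cv2.imread(f"pics/{nm}0.png"),cv2.COLOR_BGR2GRAY).astype(float)
  for a in(-31.1,):
    a=np.radians(a);u=np.array([np.cos(a),np.sin(a)]);n=np.array([-u[1],u[0]]);c0=np.array([.5275,-.0027])
    xs=np.arange(-.036,.037,.001)
    for ax,ys in(('u',[-.006,-.003,0,.003,.006]),('n',[-.021,-.0175,-.014]),('n',[.0175,.021,.014])):
      row=[]
      for x in xs:
        P=[np.r_[c0+(u*x+n*y if ax=='u' else n*x+u*y),.01] for y in ys]; p=proj(nm,P); row.append(map_coordinates(G,[p[:,1],p[:,0]],order=1).mean())
      print(nm,ax,' '.join(f"{x*1000:.0f}:{v:.0f}" for x,v in zip(xs,row)))
```

```text
top u -36:156 -35:156 -34:157 -33:157 -32:155 -31:148 -30:137 -29:121 -28:102 -27:82 -26:66 -25:60 -24:64 -23:76 -22:91 -21:102 -20:109 -19:112 -18:113 -17:113 -16:111 -15:108 -14:100 -13:90 -12:75 -11:57 -10:40 -9:29 -8:24 -7:25 -6:29 -5:31 -4:32 -3:32 -2:32 -1:32 0:31 1:31 2:31 3:32 4:32 5:31 6:30 7:29 8:31 9:37 10:49 11:64 12:80 13:94 14:104 15:109 16:112 17:112 18:112 19:110 20:107 21:101 22:91 23:82 24:82 25:92 26:112 27:132 28:147 29:155 30:158 31:158 32:156 33:155 34:155 35:155 36:156
top n -36:161 -35:160 -34:160 -33:161 -32:162 -31:162 -30:163 -29:162 -28:161 -27:160 -26:159 -25:159 -24:159 -23:160 -22:161 -21:161 -20:155 -19:140 -18:117 -17:89 -16:62 -15:45 -14:43 -13:52 -12:70 -11:87 -10:99 -9:104 -8:106 -7:106 -6:106 -5:106 -4:105 -3:105 -2:106 -1:105 0:105 1:104 2:103 3:104 4:104 5:105 6:105 7:106 8:107 9:106 10:99 11:88 12:74 13:56 14:42 15:34 16:35 17:47 18:65 19:90 20:115 21:136 22:149 23:156 24:158 25:158 26:157 27:157 28:157 29:156 30:155 31:155 32:154 33:153 34:153 35:153 36:153
top n -36:157 -35:157 -34:158 -33:158 -32:158 -31:159 -30:160 -29:160 -28:161 -27:160 -
[... 1176 characters left out ...]
:80 3:79 4:78 5:79 6:80 7:82 8:82 9:82 10:82 11:80 12:76 13:70 14:61 15:53 16:48 17:44 18:42 19:40 20:39 21:40 22:42 23:46 24:53 25:61 26:68 27:73 28:80 29:93 30:111 31:126 32:132 33:134 34:134 35:135 36:135
side n -36:132 -35:132 -34:133 -33:134 -32:134 -31:134 -30:133 -29:133 -28:133 -27:134 -26:134 -25:134 -24:134 -23:135 -22:136 -21:133 -20:119 -19:103 -18:86 -17:70 -16:57 -15:47 -14:44 -13:43 -12:42 -11:41 -10:41 -9:42 -8:43 -7:43 -6:43 -5:42 -4:40 -3:39 -2:40 -1:41 0:42 1:41 2:41 3:42 4:44 5:48 6:53 7:61 8:72 9:80 10:85 11:85 12:81 13:74 14:67 15:59 16:55 17:52 18:49 19:52 20:57 21:67 22:81 23:99 24:115 25:126 26:131 27:133 28:133 29:134 30:134 31:135 32:135 33:134 34:133 35:133 36:134
```

Both views put the insert centre about 1.2 mm behind the recess along the carrier's x, and about 2 mm to the +n side. I'll correct that and descend gently.

Emit:
{"fn": "step_arm", "kwargs": {"rows": [[[-1.2,-2,0,0,-0.004,0],[0,0,4,0,0,0],[0,0,4,0,0,0],[0,0,3,0,0,0],[0,0,0,0,0,0]]]}}

```text
clock: 10.7
eef_pos: [0.5054, 0.2349, 0.0583]
ee_rot: [3.141, 0.004, -2.648]
ft_force: [0.5, -0.5, -0.6]
finger_gap: 0.0167
```

Run:
```python
from h import *
s=optics.camera("side");t=optics.camera("top")
a=cv2.resize(s[215:285,235:315],None,fx=5,fy=5,interpolation=0)
b=cv2.resize(t[185:255,195:275],None,fx=5,fy=5,interpolation=0)
cv2.imwrite("pics/f1.png",np.hstack([a,b])[:,:,::-1])
u=np.array([np.cos(np.radians(28.3)),np.sin(np.radians(28.3))]);n=np.array([-u[1],u[0]])
st=ctrl.read_state();p=st['eef_pos'];print(p[:2]@u,p[:2]@n,p[2],st['ft_force'],st['moment'],st['ee_rot'])
```

```text
0.5567331454995796 -0.03270939761958225 0.05875138454441617 [-0.70148011 -0.85084794  0.17141096] [ 0.02701569 -0.03604622  0.00830629] [ 3.14148198  0.00432682 -2.64789665]
```

View pics/f1.png

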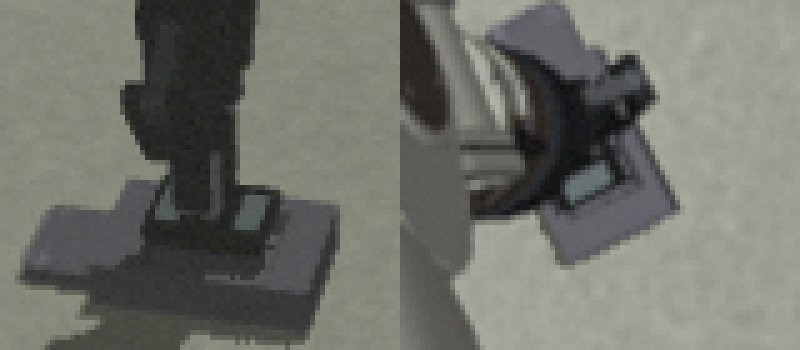

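Both views look well aligned. I'll descend slowly.

Emit:
{"fn": "step_arm", "kwargs": {"rows": [[[0,0,1.5,0,0,0],[0,0,1.5,0,0,0],[0,0,1.5,0,0,0],[0,0,1.5,0,0,0],[0,0,1,0,0,0]]]}}

```text
clock: 11.3
eef_pos: [0.5058, 0.2351, 0.0517]
ee_rot: [3.142, 0.005, -2.648]
ft_force: [-0.1, 0.1, -0.5]
finger_gap: 0.0172
```

Emit:
{"fn": "step_arm", "kwargs": {"rows": [[[0,0,1,0,0,0],[0,0,1,0,0,0],[0,0,0,0,0,0]]]}}

```text
clock: 11.6
eef_pos: [0.5058, 0.2351, 0.0498]
ee_rot: [3.142, 0.004, -2.648]
ft_force: [-0.9, 0.3, -0.3]
finger_gap: 0.0175
```

Run:
```python
from h import *
s=optics.camera("side");t=optics.camera("top")
a=cv2.resize(s[215:285,235:315],None,fx=5,fy=5,interpolation=0)
b=cv2.resize(t[185:255,195:275],None,fx=5,fy=5,interpolation=0)
cv2.imwrite("pics/f2.png",np.hstack([a,b])[:,:,::-1])
u=np.array([np.cos(np.radians(28.3)),np.sin(np.radians(28.3))]);n=np.array([-u[1],u[0]])
st=ctrl.read_state();p=st['eef_pos'];print(p[:2]@u,p[:2]@n,p[2],st['ft_force'],st['moment'],st['ee_rot'])
```

```text
0.5569284597284658 -0.03276084774061396 0.04992790264629605 [ 0.08416619  0.44491735 -0.335607  ] [-0.06206386 -0.03041853 -0.01802856] [ 3.14151289  0.00475497 -2.64793874]
```

View pics/f2.png

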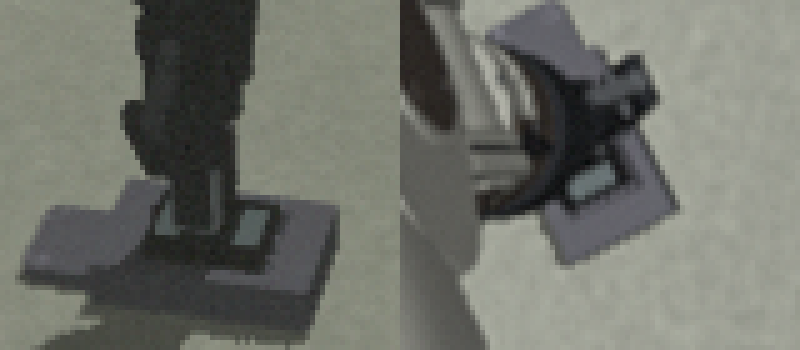

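There's no contact force and the underside should be about 3 mm inside the recess, so I'll continue.

Emit:
{"fn": "step_arm", "kwargs": {"rows": [[[0,0,1,0,0,0],[0,0,1,0,0,0],[0,0,1,0,0,0],[0,0,1,0,0,0],[0,0,0,0,0,0]]]}}

```text
clock: 12.2
eef_pos: [0.5057, 0.2351, 0.0457]
ee_rot: [3.141, 0.004, -2.648]
ft_force: [-0.2, -1.2, -0.7]
finger_gap: 0.0167
```

Emit:
{"fn": "step_arm", "kwargs": {"rows": [[[0,0,1,0,0,0],[0,0,1,0,0,0],[0,0,0.5,0,0,0],[0,0,0,0,0,0]]]}}

```text
clock: 12.6
eef_pos: [0.5059, 0.2352, 0.0435]
ee_rot: [3.142, 0.005, -2.648]
ft_force: [-0.5, 0.5, 0.5]
finger_gap: 0.0171
```

Emit:
{"fn": "step_arm", "kwargs": {"rows": [[[0,0,1,0,0,0],[0,0,0.5,0,0,0],[0,0,0,0,0,0]]]}}

```text
clock: 12.9
eef_pos: [0.5059, 0.2352, 0.0434]
ee_rot: [3.142, 0.005, -2.648]
ft_force: [-3.3, -2.6, 8.8]
finger_gap: 0.0171
```

Run:
```python
from h import *
s=optics.camera("side");t=optics.camera("top")
a=cv2.resize(s[215:285,235:315],None,fx=5,fy=5,interpolation=0)
b=cv2.resize(t[185:255,195:275],None,fx=5,fy=5,interpolation=0)
cv2.imwrite("pics/f3.png",np.hstack([a,b])[:,:,::-1])
st=ctrl.read_state();print(st['eef_pos'],st['ft_force'],st['moment'])
```

```text
[0.50594093 0.23519314 0.04339022] [-3.97792107 -2.10239166  9.09604459] [-0.30849722  0.72425844  0.00161216]
```

View pics/f3.png

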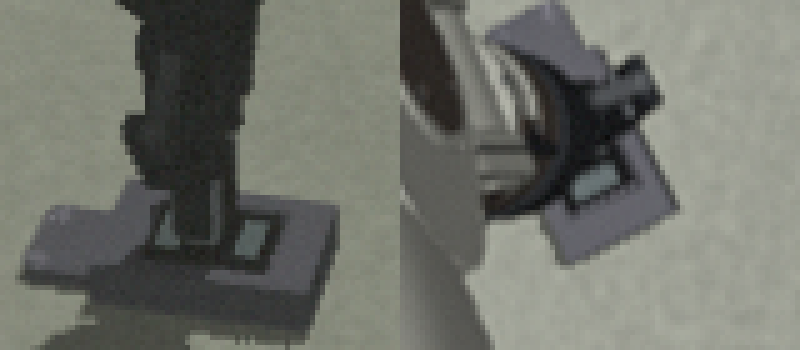

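Contact came at TCP z 43.4 mm with 9 N, which is exactly the seated depth. The views show the plate flush and the label sitting within the rim. I'll release, rise and check.

Emit:
{"fn": "step_arm", "kwargs": {"rows": [[[0,0,-1,0,0,0],[0,0,0,0,0,0],[0,0,0,0,0,0],[0,0,0,0,0,0]]], "hand": 30}}

```text
clock: 13.4
eef_pos: [0.5058, 0.2352, 0.0426]
ee_rot: [3.141, 0.004, -2.648]
ft_force: [-0.2, 0.1, 0.6]
finger_gap: 0.03
```

Emit:
{"fn": "step_arm", "kwargs": {"rows": [[[0,0,-20,0,0,0],[0,0,-40,0,0,0],[0,0,-30,0,0,0],[40,0,0,0,0,0],[40,0,0,0,0,0],[0,0,0,0,0,0]]], "hand": 80}}

```text
clock: 14.0
eef_pos: [0.4282, 0.1937, 0.1307]
ee_rot: [3.141, -0.005, -2.648]
ft_force: [1.0, -0.0, -0.8]
finger_gap: 0.08
```

Run:
```python
from h import *
s=optics.camera("side");t=optics.camera("top")
cv2.imwrite("pics/g1s.png",s[:,:,::-1]);cv2.imwrite("pics/g1t.png",t[:,:,::-1])
a=cv2.resize(s[215:285,235:315],None,fx=5,fy=5,interpolation=0)
b=cv2.resize(t[185:255,195:275],None,fx=5,fy=5,interpolation=0)
cv2.imwrite("pics/g1.png",np.hstack([a,b])[:,:,::-1])
st=ctrl.read_state();print(st['eef_pos'],st['ee_rot'])
```

```text
[0.43427783 0.19664815 0.13250112] [ 3.14148455  0.00445416 -2.64808954]
```

View pics/g1.png

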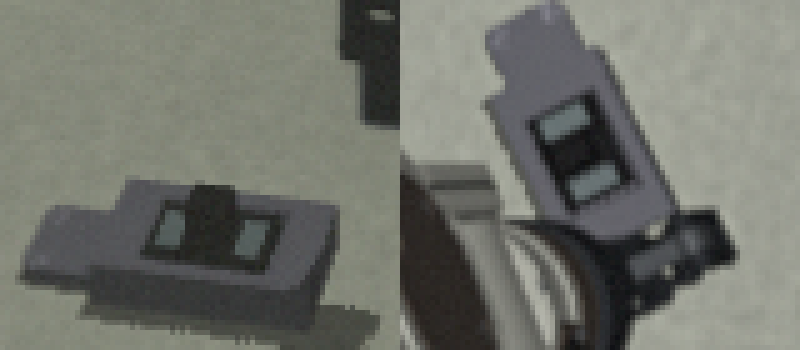

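The insert is seated squarely and flush: both labels are visible inside the rim in both views. Next I'll grip the carrier by its sides.

```bash
python3 -c "
from h import *
go(.5025,.2333,.06,208.3)"
```

```text
turn [ 0.0001  0.0045 -0.0004] shift after turn [-77.4  -0.1  72.5] shift now-axes [-77.1  -0.   72.8] clk 14.1
```

Emit:
{"fn": "step_arm", "kwargs": {"rows": [[[-25,0,0,0,0.004,0],[-32,0,0,0,0,0],[-20,0,10,0,0,0],[0,0,25,0,0,0],[0,0,25,0,0,0],[0,0,12,0,0,0],[0,0,0,0,0,0]]], "hand": 80}}

```text
clock: 14.8
eef_pos: [0.5023, 0.2334, 0.0586]
ee_rot: [3.141, -0.003, -2.648]
ft_force: [-1.0, -0.7, 0.3]
finger_gap: 0.0798
```

```bash
python3 -c "
from h import *
go(.5025,.2333,.018,208.3)"
```

```text
turn [ 0.0003 -0.003  -0.0001] shift after turn [-0.2 -0.2 40.6] shift now-axes [-0.3 -0.2 40.6] clk 14.8
```

Emit:
{"fn": "step_arm", "kwargs": {"rows": [[[0,0,12,0,0,0],[0,0,12,0,0,0],[0,0,10,0,0,0],[0,0,5,0,0,0],[0,0,0,0,0,0]]], "hand": 72}}

```text
clock: 15.3
eef_pos: [0.5023, 0.2333, 0.0208]
ee_rot: [3.141, -0.001, -2.648]
ft_force: [0.9, 0.0, -0.5]
finger_gap: 0.0722
```

Run:
```python
from h import *
go(.5025,.2333,.018,208.3)
s=optics.camera("side");t=optics.camera("top")
a=cv2.resize(s[205:285,225:315],None,fx=4.4,fy=4.4,interpolation=0)
b=cv2.resize(t[185:265,185:275],None,fx=4.4,fy=4.4,interpolation=0)
cv2.imwrite("pics/g2.png",np.hstack([a,b])[:,:,::-1])
```

```text
turn [ 0.0002 -0.001  -0.0003] shift after turn [-0.2 -0.1  2.8] shift now-axes [-0.2 -0.1  2.8] clk 15.3
```

View pics/g2.png

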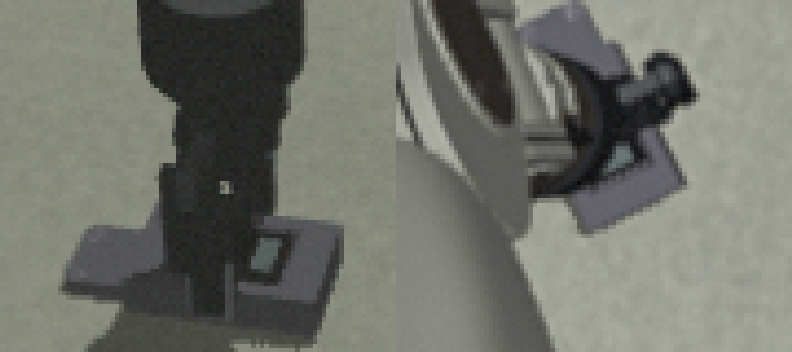

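Run:
```python
from h import *
u=np.array([np.cos(np.radians(28.3)),np.sin(np.radians(28.3)),0]);n=np.array([-u[1],u[0],0])
o,d=ray("side",[[225+210/4.4-.5,205+316/4.4-.5]])
for N in(.003,.010,.017):
    p=o+d[0]*(N-o@n)/(d[0]@n); print(N,p.round(4),p@u)
```

```text
0.003 [0.4889 0.2666 0.0076] 0.5568583112079416
0.01 [0.4836 0.2717 0.0142] 0.5546021640075443
0.017 [0.4783 0.2768 0.0208] 0.5523460168071469
```

Emit:
{"fn": "step_arm", "kwargs": {"rows": [[[0,0,2,0,0,0],[0,0,1,0,0,0],[0,0,0,0,0,0]]]}}

```text
clock: 15.7
eef_pos: [0.503, 0.2336, 0.0188]
ee_rot: [3.142, 0.001, -2.648]
ft_force: [0.0, 0.3, 0.1]
finger_gap: 0.0721
```

Emit:
{"fn": "step_arm", "kwargs": {"rows": [[[0,0,0,0,0,0],[0,0,0,0,0,0],[0,0,0,0,0,0],[0,0,0,0,0,0],[0,0,0,0,0,0]]], "hand": 45, "squeeze": 60}}

```text
clock: 16.2
eef_pos: [0.5034, 0.2338, 0.0193]
ee_rot: [-3.142, 0.002, -2.648]
ft_force: [-1.3, -0.7, 5.6]
finger_gap: 0.0584
```

Run:
```python
from h import *
go(.5025,.2333,.1,208.3)
s=optics.camera("side");t=optics.camera("top")
a=cv2.resize(s[205:285,225:315],None,fx=4.4,fy=4.4,interpolation=0)
b=cv2.resize(t[185:265,185:275],None,fx=4.4,fy=4.4,interpolation=0)
cv2.imwrite("pics/g3.png",np.hstack([a,b])[:,:,::-1])
```

```text
turn [-0.0001  0.0018 -0.0003] shift after turn [  1.    0.  -80.7] shift now-axes [  0.8   0.  -80.7] clk 16.2
```

View pics/g3.png

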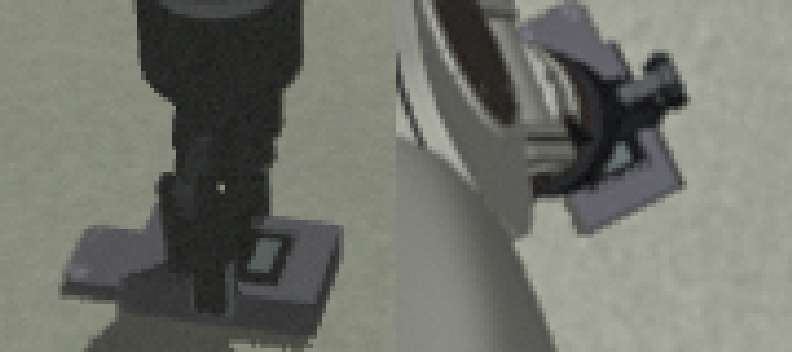

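Gripped: the gap is 58.4 mm. I'll lift, turn and carry it toward the dock.

Emit:
{"fn": "step_arm", "kwargs": {"rows": [[[0,0,-5,0,0,0],[0,0,-15,0,0,0],[0,0,-25,0,0,0],[0,0,-25,0,0,0],[0,0,-11,0,0,0.101],[0,0,0,0,0,0.101],[0,0,0,0,0,0.1],[0,0,0,0,0,0]]]}}

```text
clock: 17.1
eef_pos: [0.5021, 0.2333, 0.099]
ee_rot: [-3.141, -0.001, -2.95]
ft_force: [-0.0, 0.5, -2.9]
finger_gap: 0.0583
```

Run:
```python
from h import *
print(ctrl.read_state()['finger_gap'],ctrl.read_state()['ft_force'])
go(.4222+.0015,-.2501,.1,190.9)
# side view lip corners
s=cv2.imread("pics/side0.png"); crop(s[:,:,::-1],345,155,450,215,7,"pics/lip.png")
lc=np.array([[0.5035,-0.1789,.031],[0.5236,-0.2861,.031],[0.5939,-0.2729,.031],[0.5727,-0.1651,.031]])
p=proj("side",lc); print(p.round(1),((p-[345,155]+.5)*7).round())
```

```text
0.05830083789082987 [-1.68294687e-03  4.88439884e-01 -2.88901017e+00]
turn [-0.0001 -0.0012  0.0017] shift after turn [ 168.4 -459.8   -1. ] shift now-axes [ 169.2 -459.5   -0.7] clk 17.1
[[380.2 182.9]
 [393.8 166.6]
 [371.4 161.1]
 [356.7 176.9]] [[250. 199.]
 [345.  85.]
 [188.  46.]
 [ 86. 157.]]
```

View pics/lip.png

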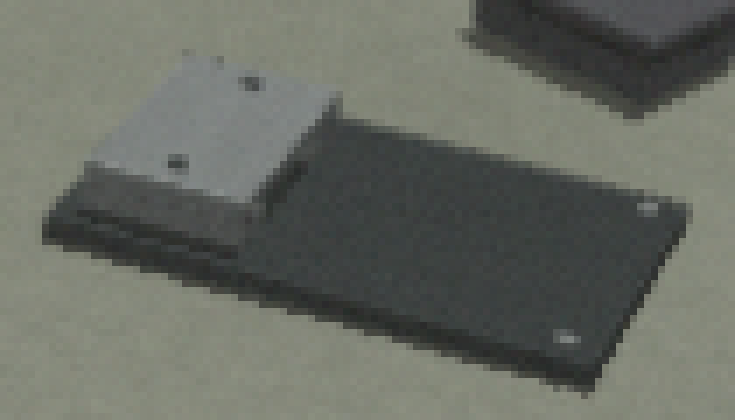

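Run:
```python
from h import *
q=np.array([[250,204],[342,95],[188,55],[88,163]])/7-.5+[345,155]
P=plane("side",q,.031); print(P.round(4)); d=P[1]-P[0]; print((P[0]+P[1])/2, np.degrees(np.arctan2(*d[[1,0]]))+90)
```

```text
[[ 0.5013 -0.1756  0.031 ]
 [ 0.52   -0.2774  0.031 ]
 [ 0.5894 -0.2659  0.031 ]
 [ 0.5691 -0.1615  0.031 ]]
[ 0.51063419 -0.22653039  0.031     ] 10.409113920010924
```

Emit:
{"fn": "step_arm", "kwargs": {"rows": [[[8,-22,0,0,0,0],[14,-38,0,0,0,0],[14,-38,0,0,0,0],[14,-38,0,0,0,0],[14,-38,0,0,0,0],[14,-38,0,0,0,0],[14,-38,0,0,0,0],[14,-38,0,0,0,0]]]}}

```text
clock: 17.9
eef_pos: [0.4527, -0.0707, 0.0992]
ee_rot: [3.141, -0.0, -2.947]
ft_force: [-0.1, -0.4, -3.4]
finger_gap: 0.0585
```

Emit:
{"fn": "step_arm", "kwargs": {"rows": [[[14,-38,0,0,0,0],[14,-38,0,0,0,0],[14,-38,0,0,0,0],[14,-38,0,0,0,0],[6,-20,0,0,0,0],[0,0,0,0,0,0],[0,0,0,0,0,0]]]}}

```text
clock: 18.6
eef_pos: [0.4249, -0.25, 0.0988]
ee_rot: [3.14, -0.0, -2.95]
ft_force: [0.4, 0.1, -3.1]
finger_gap: 0.0584
```

Run:
```python
from h import *
print(ctrl.read_state()['finger_gap'],ctrl.read_state()['eef_pos'])
go(.4222+.0015,-.2501,.07,190.9)
```

```text
0.05844210111509586 [ 0.42489785 -0.24995326  0.09882628]
turn [ 0.0018 -0.0003  0.0016] shift after turn [ 1.2  0.1 28.8] shift now-axes [ 1.2  0.  28.8] clk 18.6
```

Emit:
{"fn": "step_arm", "kwargs": {"rows": [[[1,0,14,0,0,0],[0,0,20,0,0,0],[0,0,12,0,0,0],[0,0,0,0,0,0]]]}}

```text
clock: 19.0
eef_pos: [0.4231, -0.2482, 0.0515]
ee_rot: [3.138, -0.003, -2.948]
ft_force: [-0.5, 0.4, -3.0]
finger_gap: 0.0584
```

Run:
```python
from h import *
s=optics.camera("side");t=optics.camera("top")
cv2.imwrite("pics/k1s.png",s[:,:,::-1]);cv2.imwrite("pics/k1t.png",t[:,:,::-1])
a=cv2.resize(s[145:225,340:450],None,fx=7,fy=7,interpolation=0)
b=cv2.resize(t[170:285,370:460],None,fx=5,fy=5,interpolation=0)
cv2.imwrite("pics/k1a.png",a[:,:,::-1]);cv2.imwrite("pics/k1b.png",b[:,:,::-1])
st=ctrl.read_state();print(st['eef_pos'],st['ee_rot'],st['ft_force'])
```

```text
[ 0.42470509 -0.24944386  0.05341567] [ 3.14063083e+00  8.21394722e-05 -2.94847899e+00] [-0.41090727  0.29120466 -2.50814014]
```

View pics/k1a.png

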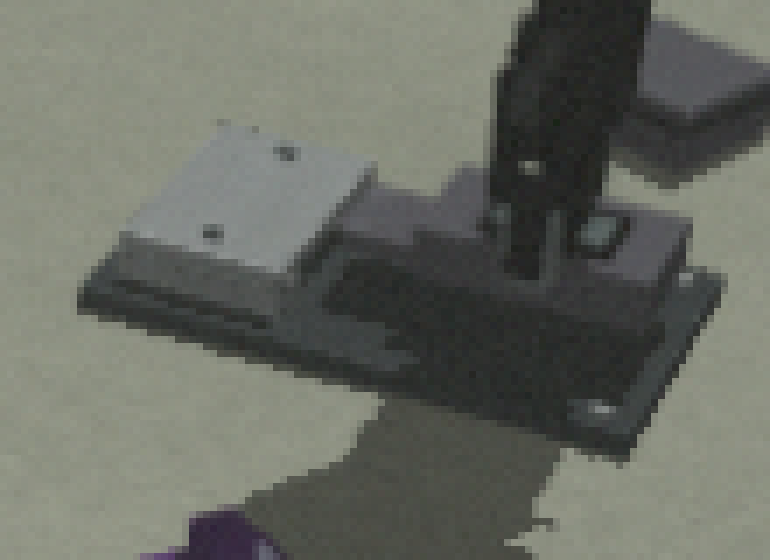

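View pics/k1b.png

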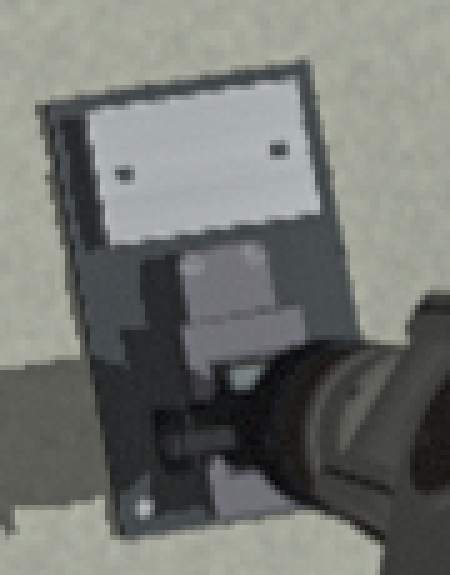

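The top view is excellent: the tongue is fully visible just in front of the lip, at about (225,280) in the crop. I'll measure it relative to the lip.

Run:
```python
from h import *
g=cv2.cvtColor(cv2.imread("pics/k1t.png"),cv2.COLOR_BGR2GRAY).astype(float)
f=lambda X,Y:(370+X/5-.5,170+Y/5-.5)
E={'tl':edge(g,f(182,262),f(187,318)),'tr':edge(g,f(267,255),f(276,302)),'nose':edge(g,f(190,252),f(262,243),trim=.1),'br':edge(g,f(303,310),f(308,335),trim=.05),'bl':edge(g,f(185,330),f(190,372))}
for k,z in(('tl',.042),('tr',.042),('tr',.034),('nose',.042),('br',.056),('bl',.056)):
    e=E[k];P=plane("top",[e[0],e[0]+10*e[1]],z);print(k,z,P[0][:2].round(4),(np.degrees(np.arctan2(*(P[1]-P[0])[[1,0]]))%180).round(2),e[2].round(2))
a=np.radians(10.9);e1=np.array([np.cos(a),np.sin(a)]);e2=np.array([-e1[1],e1[0]]);m=np.array([.5135,-.2325])
for k,z in(('tl',.042),('tr',.042),('tr',.034),('nose',.042),('br',.056),('bl',.056)):
    P=plane("top",[E[k][0]],z)[0,:2]-m; print(k,z,'x',(P@e1*1000).round(1),'y',(P@e2*1000).round(1))
F={'lf':edge(g,f(108,245),f(320,211)),'lR':edge(g,f(300,83),f(320,210)),'lL':edge(g,f(90,115),f(106,243))}
for k in F:
    P=plane("top",[F[k][0],F[k][0]+F[k][1]],.031)[:,:2]; d=P[1]-P[0]; print(k,((P[0]-m)@e1*1000).round(1),((P[0]-m)@e2*1000).round(1),(np.degrees(np.arctan2(d[1],d[0]))%180).round(2))
p=ctrl.read_state()['eef_pos'][:2]-m;print('tcp',p@e1*1000,p@e2*1000)
```

```text
tl 0.042 [ 0.4841 -0.2134] 10.51 0.15
tr 0.042 [ 0.4889 -0.2581] 13.62 0.18
tr 0.034 [ 0.4891 -0.2602] 13.62 0.18
nose 0.042 [ 0.5056 -0.235 ] 93.46 0.45
br 0.056 [ 0.4679 -0.2702] 11.19 0.18
bl 0.056 [ 0.4531 -0.2117] 6.65 0.15
tl 0.042 x -25.3 y 24.3
tr 0.042 x -29.0 y -20.4
tr 0.034 x -29.2 y -22.6
nose 0.042 x -8.3 y -0.9
br 0.056 x -51.9 y -28.4
bl 0.056 x -55.4 y 31.8
lf 0.0 0.8 100.64
lR 36.0 -54.7 10.57
lL 37.4 54.6 10.76
tcp -90.3969434050523 0.15254006541217566
```

Relative to the lip in the same view, the carrier sits about 1 mm to +y and is about 0.4° over-rotated. Its nose is 8 mm before the mouth. I'll correct that and lower it.

Emit:
{"fn": "step_arm", "kwargs": {"rows": [[[0,-1,0,0,0,0.007],[0,0,8,0,0,0],[0,0,8,0,0,0],[0,0,5,0,0,0],[0,0,0,0,0,0]]]}}

```text
clock: 19.6
eef_pos: [0.4239, -0.2506, 0.0313]
ee_rot: [3.14, -0.001, -2.957]
ft_force: [-0.4, 0.7, -2.8]
finger_gap: 0.0583
```

Run:
```python
from h import *
go(.4247,-.2504,.0293,190.65)
print(ctrl.read_state()['ft_force'])
```

```text
turn [ 0.002  -0.0012 -0.0013] shift after turn [-0.8  0.1  2. ] shift now-axes [-0.8  0.1  2. ] clk 19.6
[-0.37088092  0.65879694 -2.84787428]
```

Emit:
{"fn": "step_arm", "kwargs": {"rows": [[[0,0,1,0.002,-0.001,0],[0,0,0.5,0,0,0],[0,0,0.3,0,0,0],[0,0,0,0,0,0]]]}}

```text
clock: 20.0
eef_pos: [0.425, -0.2512, 0.0308]
ee_rot: [-3.14, 0.002, -2.957]
ft_force: [0.4, 0.1, -2.8]
finger_gap: 0.0585
```

Emit:
{"fn": "step_arm", "kwargs": {"rows": [[[0,0,0.5,0,0,0],[0,0,0.5,0,0,0],[0,0,0,0,0,0]]]}}

```text
clock: 20.3
eef_pos: [0.4249, -0.2511, 0.0296]
ee_rot: [-3.14, 0.002, -2.957]
ft_force: [0.3, 0.0, -2.7]
finger_gap: 0.0582
```

Emit:
{"fn": "step_arm", "kwargs": {"rows": [[[0,0,0.5,0,0,0],[0,0,0,0,0,0]]]}}

```text
clock: 20.5
eef_pos: [0.4249, -0.2512, 0.0294]
ee_rot: [-3.14, 0.002, -2.957]
ft_force: [-0.9, 0.1, -0.1]
finger_gap: 0.0584
```

The carrier is on the plate. I'll advance into the throat.

Emit:
{"fn": "step_arm", "kwargs": {"rows": [[[-4,0,0,0,0,0],[-4,0,0,0,0,0],[-4,0,0,0,0,0],[-4,0,0,0,0,0],[0,0,0,0,0,0]]]}}

```text
clock: 21.0
eef_pos: [0.4418, -0.2482, 0.0294]
ee_rot: [-3.14, 0.003, -2.956]
ft_force: [0.4, -0.0, 2.2]
finger_gap: 0.0585
```

```bash
cat >> h.py <<'E'
def dk():
    a=np.radians(10.65);e1=np.array([np.cos(a),np.sin(a),0]);e2=np.array([-e1[1],e1[0],0]);m=np.array([.5135,-.2325,0])
    s=ctrl.read_state();p=s['eef_pos']-m;F=s['ft_force'];print('dock x,y,z',(p@e1*1000).round(1),(p@e2*1000).round(1),(p[2]*1000).round(1),'F',(F@e1).round(1),(F@e2).round(1),F[2].round(1),'M',s['moment'].round(2),'rot',s['ee_rot'].round(4),s['finger_gap'].round(4),s['clock'])
E
python3 -c "
from h import *
dk()"
```

```text
Traceback (most recent call last):
  File "h.py", line 38, in dk
    s=ctrl.read_state();p=s['eef_pos']-m;F=s['ft_force'];print('dock x,y,z',(p@e1*1000).round(1),(p@e2*1000).round(1),(p[2]*1000).round(1),'F',(F@e1).round(1),(F@e2).round(1),F[2].round(1),'M',s['moment'].round(2),'rot',s['ee_rot'].round(4),s['finger_gap'].round(4),s['clock'])
                                                                                                                                                                                                                                                 ^^^^^^^^^^^^^^^^^^^^^
AttributeError: 'float' object has no attribute 'round'
```

```bash
sed -i "s/s\['finger_gap'\].round(4)/round(s['finger_gap'],4)/" h.py; python3 -c "
from h import *
dk()
t=optics.camera('top');crop(t,370,170,460,285,5,'pics/m1.png')"
```

```text
dock x,y,z -73.4 -2.2 29.4 F 0.4 -0.1 2.2 M [ 0.1   0.03 -0.03] rot [-3.1395  0.0032 -2.9564] 0.0585 21.0
```

View pics/m1.png

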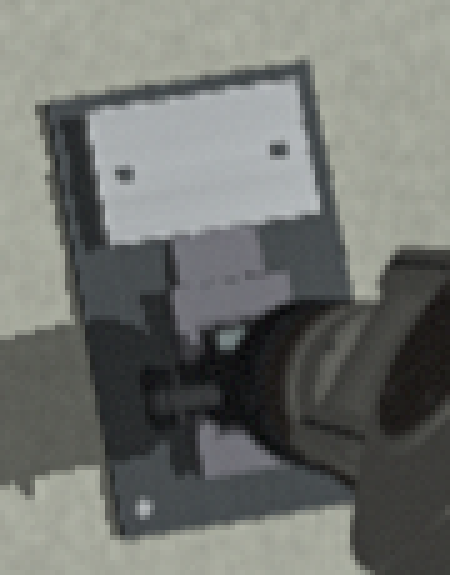

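Run:
```python
from h import *
t=optics.camera('top');cv2.imwrite("pics/m2.png",t[:,:,::-1])
g=cv2.cvtColor(t,cv2.COLOR_RGB2GRAY).astype(float)
f=lambda X,Y:(370+X/5-.5,170+Y/5-.5)
E={'tl':edge(g,f(174,240),f(178,282)),'tr':edge(g,f(259,230),f(266,270)),'br':edge(g,f(290,275),f(294,300),trim=.05),'bl':edge(g,f(173,295),f(180,345)),'sh':edge(g,f(180,290),f(285,274))}
a=np.radians(10.65);e1=np.array([np.cos(a),np.sin(a)]);e2=np.array([-e1[1],e1[0]]);m=np.array([.5135,-.2325])
for k,z in(('tl',.018),('tl',.010),('tr',.018),('br',.032),('bl',.032),('bl',.01),('sh',.032)):
    P=plane("top",[E[k][0],E[k][0]+E[k][1]],z)[:,:2]; d=P[1]-P[0];P=P[0]-m; print(k,z,'x',(P@e1*1000).round(1),'y',(P@e2*1000).round(1),(np.degrees(np.arctan2(d[1],d[0]))%180).round(2),E[k][2].round(2))
dk()
```

```text
tl 0.018 x -11.4 y 20.1 6.44 0.16
tl 0.01 x -11.5 y 18.3 6.44 0.16
tr 0.018 x -13.3 y -24.6 12.5 0.18
br 0.032 x -34.6 y -31.7 1.28 0.03
bl 0.032 x -41.2 y 28.0 13.7 0.31
bl 0.01 x -42.1 y 23.2 13.7 0.31
sh 0.032 x -26.7 y -6.7 91.71 0.58
dock x,y,z -73.4 -2.1 29.4 F 1.5 -0.2 -0.3 M [ 0.16 -0.18  0.02] rot [-3.1396  0.0038 -2.9564] 0.0579 21.1
```

The tongue has entered but sits about 2 mm to -y, so I'll correct that and push on.

Emit:
{"fn": "step_arm", "kwargs": {"rows": [[[0,1,0,0,0,0],[0,1,0,0,0,0],[-3,0,0,0,0,0],[-3,0,0,0,0,0],[-2,0,0,0,0,0],[0,0,0,0,0,0]]]}}

```text
clock: 21.7
eef_pos: [0.4474, -0.2445, 0.0293]
ee_rot: [-3.141, 0.0, -2.957]
ft_force: [-3.6, -1.0, 4.1]
finger_gap: 0.0586
```

```bash
python3 -c "
from h import *
dk()"
```

```text
dock x,y,z -67.2 0.4 29.3 F -3.7 -0.4 4.1 M [-0.03  0.65  0.04] rot [-3.1406e+00  2.0000e-04 -2.9571e+00] 0.0586 21.7
```

Emit:
{"fn": "step_arm", "kwargs": {"rows": [[[-3,0,-0.4,0,0,0],[-3,0,0,0,0,0],[-3,0,0,0,0,0],[0,0,0,0,0,0]]]}}

```text
clock: 22.1
eef_pos: [0.4574, -0.2428, 0.0293]
ee_rot: [-3.141, 0.002, -2.956]
ft_force: [-1.5, -0.1, 1.4]
finger_gap: 0.0587
```

```bash
python3 -c "
from h import *
dk()"
```

```text
dock x,y,z -57.1 0.3 29.3 F -1.5 0.2 1.4 M [0.09 0.21 0.01] rot [-3.1405e+00  1.9000e-03 -2.9564e+00] 0.0587 22.1
```

Now near the spring (home is at about x = -47).

Emit:
{"fn": "step_arm", "kwargs": {"rows": [[[-2,0,0,0,0,0],[-2,0,0,0,0,0],[-2,0,0,0,0,0],[0,0,0,0,0,0]]]}}

```text
clock: 22.5
eef_pos: [0.4603, -0.2421, 0.0293]
ee_rot: [-3.14, -0.004, -2.958]
ft_force: [-8.2, -1.7, 6.1]
finger_gap: 0.0583
```

```bash
python3 -c "
from h import *
dk()"
```

```text
dock x,y,z -54.1 0.4 29.3 F -8.4 -0.2 6.1 M [-0.19  1.49  0.09] rot [-3.1404 -0.0037 -2.9578] 0.0583 22.5
```

Emit:
{"fn": "step_arm", "kwargs": {"rows": [[[-1,0,0,0,0,0],[-1,0,0,0,0,0],[-1,0,0,0,0,0],[0,0,0,0,0,0]]]}}

```text
clock: 22.9
eef_pos: [0.4623, -0.2417, 0.0293]
ee_rot: [-3.14, -0.005, -2.958]
ft_force: [-10.3, -1.7, 7.3]
finger_gap: 0.0581
```

```bash
python3 -c "
from h import *
dk()
t=optics.camera('top');s=optics.camera('side');crop(t,370,170,460,285,5,'pics/m3.png');crop(s,340,145,450,225,7,'pics/m3s.png')"
```

```text
dock x,y,z -52.1 0.4 29.3 F -10.5 0.3 7.3 M [-0.27  2.07  0.07] rot [-3.1404 -0.0054 -2.9582] 0.0581 22.9
```

View pics/m3.png

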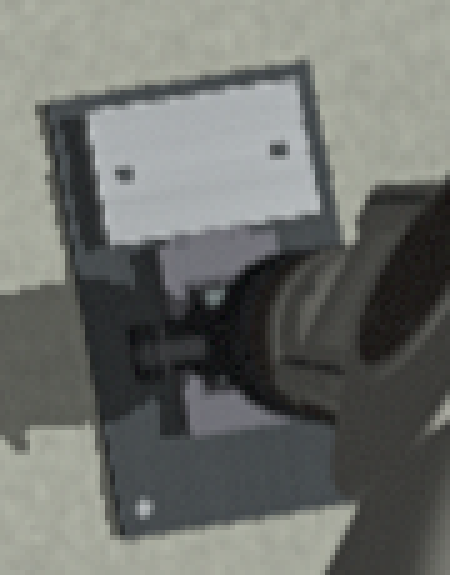

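View pics/m3s.png

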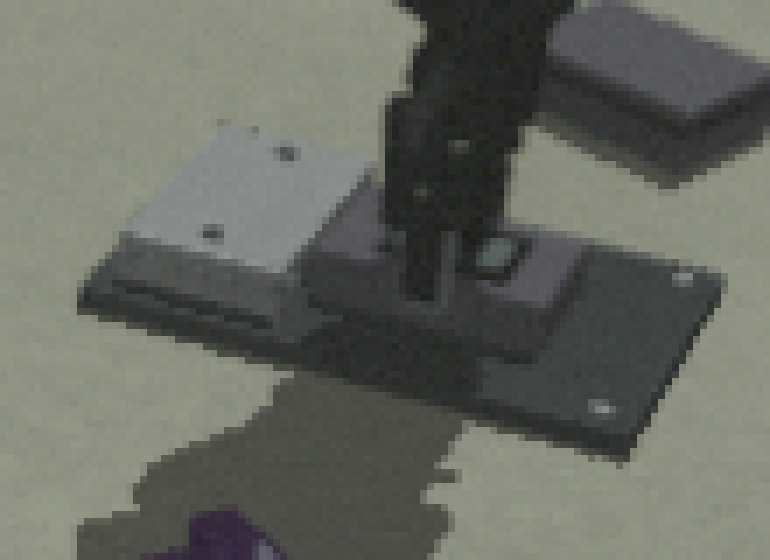

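About 5 mm still to go; the spring can be felt at 8 to 10 N. I'll keep pushing.

Emit:
{"fn": "step_arm", "kwargs": {"rows": [[[-1,0,0,0,0,0],[-1,0,0,0,0,0],[-1,0,0,0,0,0],[0,0,0,0,0,0]]]}}

```text
clock: 23.4
eef_pos: [0.4644, -0.2412, 0.0293]
ee_rot: [-3.14, -0.007, -2.959]
ft_force: [-12.3, -2.0, 9.5]
finger_gap: 0.0582
```

```bash
python3 -c "
from h import *
dk()"
```

```text
dock x,y,z -49.8 0.5 29.3 F -12.5 0.3 9.5 M [-0.32  2.36  0.08] rot [-3.1405 -0.0068 -2.9586] 0.0582 23.4
```

Emit:
{"fn": "step_arm", "kwargs": {"rows": [[[-1,0,0,0,0,0],[-1,0,0,0,0,0],[0,0,0,0,0,0]]]}}

```text
clock: 23.7
eef_pos: [0.466, -0.2409, 0.0293]
ee_rot: [-3.14, -0.008, -2.959]
ft_force: [-12.6, -2.3, 9.6]
finger_gap: 0.0584
```

```bash
python3 -c "
from h import *
dk()"
```

```text
dock x,y,z -48.3 0.5 29.3 F -12.8 0.1 9.6 M [-0.36  2.63  0.14] rot [-3.1405 -0.0077 -2.9588] 0.0584 23.7
```

Emit:
{"fn": "step_arm", "kwargs": {"rows": [[[-1,0,0,0,0,0],[-1,0,0,0,0,0],[-0.5,0,0,0,0,0],[0,0,0,0,0,0]]]}}

```text
clock: 24.1
eef_pos: [0.4672, -0.2407, 0.0293]
ee_rot: [-3.14, -0.01, -2.959]
ft_force: [-15.9, -3.5, 11.8]
finger_gap: 0.0585
```

```bash
python3 -c "
from h import *
dk()"
```

```text
dock x,y,z -47.0 0.5 29.3 F -16.3 -0.5 11.8 M [-0.52  3.16  0.11] rot [-3.1404 -0.01   -2.9591] 0.0585 24.1
```

Emit:
{"fn": "step_arm", "kwargs": {"rows": [[[-1,0,0,0,0,0],[-0.5,0,0,0,0,0],[0,0,0,0,0,0]]]}}

```text
clock: 24.4
eef_pos: [0.4673, -0.2407, 0.0293]
ee_rot: [-3.14, -0.013, -2.959]
ft_force: [-19.6, -4.2, 15.7]
finger_gap: 0.0582
```

```bash
python3 -c "
from h import *
dk()
t=optics.camera('top');s=optics.camera('side');crop(t,370,170,460,285,5,'pics/m4.png');crop(s,340,145,450,225,7,'pics/m4s.png')"
```

```text
dock x,y,z -46.9 0.5 29.3 F -20.1 -0.5 15.7 M [-0.7   3.85  0.25] rot [-3.1402 -0.0128 -2.9595] 0.0582 24.4
```

View pics/m4.png

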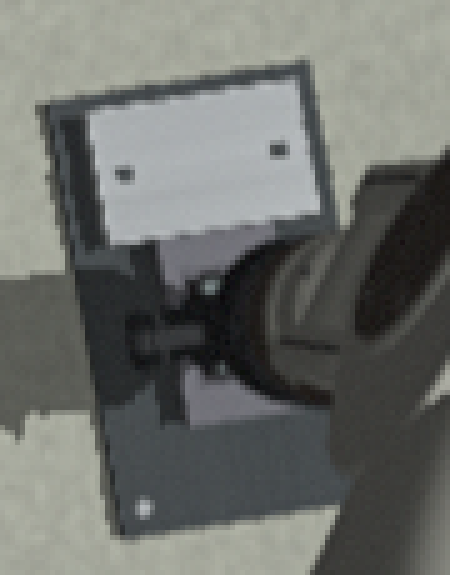

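View pics/m4s.png

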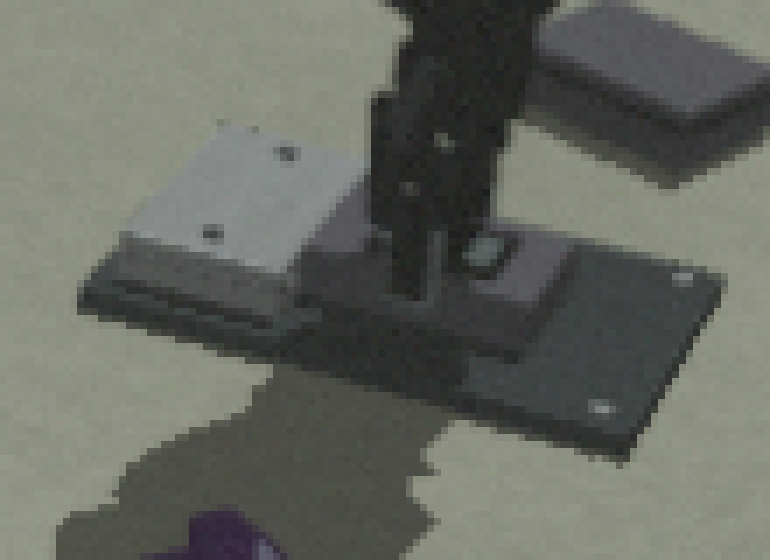

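The motion has stopped at x = -46.9 (predicted home -47.1) and the force is now rising without travel. I'll check the rear edge and the tilt.

Run:
```python
from h import *
go(.4673,-.2407,.0293,190.45)
t=optics.camera('top');cv2.imwrite('pics/m5.png',t[:,:,::-1]);g=cv2.cvtColor(t,cv2.COLOR_RGB2GRAY).astype(float)
f=lambda X,Y:(370+X/5-.5,170+Y/5-.5)
a=np.radians(10.65);e1=np.array([np.cos(a),np.sin(a)]);e2=np.array([-e1[1],e1[0]]);m=np.array([.5135,-.2325])
E={'rear':edge(g,f(192,426),f(290,408)),'lipfront':edge(g,f(110,245),f(160,237)),'lipblock':edge(g,f(165,237),f(270,221))}
for k,z in(('rear',.01),('rear',.032),('lipfront',.031),('lipblock',.031)):
    P=plane("top",[E[k][0],E[k][0]+E[k][1]],z)[:,:2];d=P[1]-P[0];print(k,z,((P[0]-m)@e1*1000).round(1),((P[0]-m)@e2*1000).round(1),(np.degrees(np.arctan2(d[1],d[0]))%180).round(2),E[k][2].round(2))
dk()
```

```text
turn [-0.0014 -0.0127 -0.0002] shift after turn [ 0.  -0.1  0. ] shift now-axes [ 0.  -0.1  0. ] clk 24.5
rear 0.01 -98.2 3.1 100.66 0.59
rear 0.032 -96.1 8.3 100.66 0.59
lipfront 0.031 0.1 43.0 101.27 0.22
lipblock 0.031 0.2 3.2 101.25 0.2
dock x,y,z -46.9 0.5 29.3 F -20.8 -0.5 14.9 M [-0.64  3.8   0.19] rot [-3.1403 -0.0127 -2.9595] 0.0582 24.55
```

The rear edge is at -96.1 mm, against -96 expected, so the carrier is home. The tool has flexed 0.7° in pitch, so I'll level it while holding the push.

Emit:
{"fn": "step_arm", "kwargs": {"rows": [[[0,0,0,0,-0.006,0],[0,0,0,0,-0.006,0],[0,0,0,0,0,0]]]}}

```text
clock: 24.85
eef_pos: [0.4673, -0.2407, 0.0293]
ee_rot: [-3.14, -0.0, -2.96]
ft_force: [-19.5, -5.1, 14.7]
finger_gap: 0.058
```

```bash
python3 -c "
from h import *
dk()"
```

```text
dock x,y,z -46.9 0.5 29.3 F -20.1 -1.4 14.7 M [-0.69  4.01  0.22] rot [-3.1401e+00 -5.0000e-04 -2.9596e+00] 0.058 24.85
```

Emit:
{"fn": "step_arm", "kwargs": {"rows": [[[-0.3,0,0,0,0,0],[0,0,0,0,0,0],[0,0,0,0,0,0],[0,0,0,0,0,0],[0,0,0,0,0,0],[0,0,0,0,0,0],[0,0,0,0,0,0],[0,0,0,0,0,0]]]}}

```text
clock: 25.65
eef_pos: [0.4673, -0.2406, 0.0293]
ee_rot: [-3.14, -0.001, -2.96]
ft_force: [-20.8, -5.1, 15.0]
finger_gap: 0.0588
```

```bash
python3 -c "
from h import *
dk()
t=optics.camera('top');s=optics.camera('side');a=cv2.resize(s[165:205,380:430],None,fx=8,fy=8,interpolation=0);b=cv2.resize(t[210:260,395:445],None,fx=8,fy=8,interpolation=0)[:320]
cv2.imwrite('pics/n1.png',np.hstack([a,b])[:,:,::-1]); cv2.imwrite('pics/n1s.png',s[:,:,::-1])"
```

```text
dock x,y,z -46.9 0.5 29.3 F -21.4 -1.2 15.0 M [-0.68  4.15  0.25] rot [-3.1401e+00 -1.4000e-03 -2.9596e+00] 0.0588 25.65
```

View pics/n1.png

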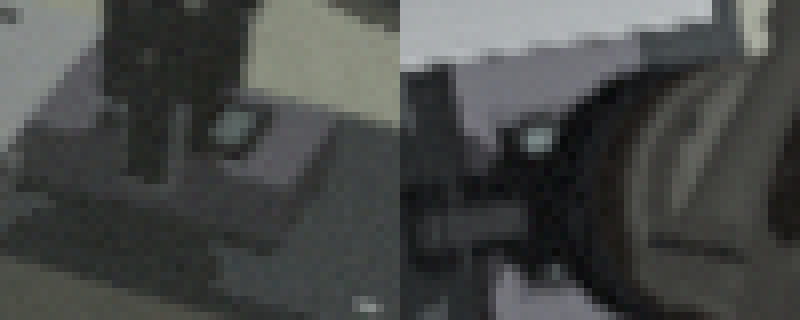

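View pics/n1s.png

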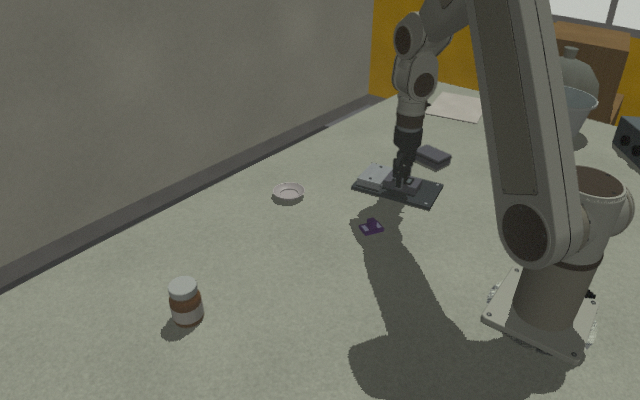

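The views show the carrier flat and tight against the lip, the insert's rear label within the rim, and the jar, dish, slide box and purple piece where they were. The push is stable at 21 N, so I'm handing in.

```bash
python3 -c "
from rig import hand_in
print(hand_in())"
```

```text
the job is handed in; nothing more can be done
None
```

The insert is seated in the carrier, and the carrier is in the dock, still gripped and pressed home at hand-in. I handed in at about 25.7 s of the 51 s allowed; no verdict was reported.

**Insert:** I gripped the black insert by its stub and lowered it into the recess. It bottomed with about 9 N at TCP z 43.4 mm, which is the seated depth. After I let go, both views showed the plate flush within the rim.

**Carrier:** I gripped it by its sides, laid it on the docking plate and pushed the tongue in. I felt the spring from about 8 N.

**Last checks:**
- **Position:** forward travel stopped at -46.9 mm from the mouth (predicted -47.1). The block's rear edge measured -96.1 mm (expected -96).
- **Push:** it held at about 21 N forward and 15 N down for 0.8 s without moving.
- **Bystanders:** in the last side view the jar, dish, slide box and purple piece looked unmoved; I did not measure them.

**What disagreed or went wrong:**
- **Camera mismatch:** the side and top cameras disagreed by 2 to 6 mm on the carrier and lip. I relied on the top view and on measuring parts relative to each other.
- **Side offset:** the tongue first entered about 2 mm off to one side, and I corrected it.
- **Tool pitch:** the tool flexed 0.7° under the push, so I levelled it before handing in.
- **Wrist limit:** early on, one move ran the last wrist joint to its limit (reading 3.141 against 3.14) and the tool tilted. I switched to the half-turn equivalent pose.
- **Insert in the dock:** at the end the gripper hid most of the insert, so its seating there rests on the part still visible.

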